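# Fit the mixer spindle and bring its snap ring to the groove

## Robot

A 6-joint arm with a two-finger parallel gripper is mounted at the origin on the work surface. World frame = base frame: x ahead of the robot, y to its left, z up, the work surface at z = 0. Lengths are in m, angles in rad, forces in N, time in s.
With the tool pointing down it reaches from about 0.375 to 0.9 m from the base axis. Payload 3.1 kg.
Tool frame: the origin (TCP) lies at the very end of the fingers, on their centre line; the grasp point (between the pads) lies behind it (robot.tcp_to_grasp is the y of the grasp point in the tool frame, in m); y points along the fingers, z is the direction in which the jaws open and shut, and the axes are right-handed (so a half turn about y gives the same grasp; the last joint's range is limited). The gripper opens to 87 mm and grips with 3 to 60 N. Pads are 19 mm wide; open, the fingers measure 117 mm over their backs; the gripper's body (75 mm by 190 mm) begins 51 mm behind the grasp point.
Start: joints at [-1.506, 0.527, 1.433, -0, 1.181, -0.178], TCP at [0.15, -0.607, 0.223] pointing down, gripper open.
Joint ranges: [-3.08, 3.08], [-0.75, 2.2], [0.22, 2.44], [-1.43, 4.57], [0, 2.65], [-2.85, 2.85]. Speed limits (rad/s): [2.79, 2.79, 3.14, 3.14, 3.14, 3.14].

## Interface

Orientations are given as a unit quaternion [x, y, z, w].
In Python, from rig import robot, optics gives the robot as it stands. The module is installed in compiled form; this text tells all that it offers.
- The arm moves only by the tool carry_out, never from a script. Its argument "series" is a list of rows, each a list of 5 numbers: the shift along the tool's x, y, z in mm, then the turn about the tool's y in rad, then the closure, from 0 (fully open) to 1 (shut). A call has 1 to 12 rows; each row shifts and turns the pose as measured when the row begins, along the tool's axes as they then stand; what a row does not reach is not made up. A row lasts 1/8 s, in which the tool goes at most 62.5 mm and 10.7 degrees, less where a joint would pass 70% of its speed; a pose out of reach is approached as far as the arm can. A call is refused whole if a number of a shift passes 62.5 or a number of a turn 0.188, either way. A call with a gripper value outside its range is refused whole. The fingers move at their own pace and stop on an object; "squeeze" is the grip in N (left out, the last holds). Time passes only in rows, so rows that do not move let the fingers close. It gives the time, the measured TCP pose, the force and the opening at its end, in the units of the state.
- robot.get_obs(): the state, without advancing time (a new reading comes with each control period).
- optics.camera(name): name is "scene" or "top" or "wrist"; returns (picture, depth): 420x560x3 uint8, red, green, blue; 420x560 float32, m along the optical axis (not along the pixel's ray), 0 where there is no reading.
- optics.get_calibration(name): a dict with "K" (3x3 intrinsics, pixels), "dist_coeffs" ([k1, k2, p1, p2, k3] as OpenCV has them; the pictures are not rectified), "eye" and "orientation" of the camera in the world. Camera axes: x right, y up, looking along -z (the intrinsics and any distortion apply to the point x, -y, -z); pixel columns grow to the right and rows downward; lengths in m; the calibration is good to about 2 mm. A picture is of the moment at which its call begins: read the wrist's pose just before it. get_calibration takes no time and is no camera call; for the wrist camera it gives the pose at the moment of the call.
- robot.hand_in(): hands the job in, once; it reports no verdict.
Trained networks look in the newest picture that a camera, given by its name, has taken for a name from the list of things; names that differ only in an ending like _2 or _b are one class to them, and where a whole thing is asked for, a point or a joint stands for the part that bears it (a point fixed in the world has none). Each returns a list of dicts, best first, with "p" (0 to 1); they miss things now and then, are a little off and sometimes report something else, mostly with a low value. They report only what shows in the picture. A call takes as long as a camera call. They do not tell look-alikes from the thing itself.
- optics.boxes_of(camera, name): "box" ([left, top, width, height] as shares, 0 to 1, of the picture: columns of its width, rows of its height, round what is visible of it).
The state is a dict: "time": time; "q": joint angles; "joint_velocities": joint speeds; "joint_torque": joint torques, N m; "position": TCP position; "tool_rot": TCP orientation; "ft_force": force on the tool from outside, world axes, zero at the start; "moment": the same for the moment, N m; "grip_width": finger opening in m.
Only numpy, scipy, OpenCV 4.12 (cv2) and the standard library are available. Lean on these libraries where they do the work, as an engineer would, in place of code of your own. Each camera call takes 0.05 s, during which the arm holds its last target.

## Task

Put the steel spindle, foot first, down the bore of the upturned mixer head until it is fully home, and let go of it. Then squeeze the red-handled pliers right in to spread the brass snap ring on their tips, lower the ring over the spindle from above until it is level with the black groove, and finish there still holding the upright pliers squeezed, the ring spread, clear of the flange and not pushing hard on the spindle. Leave the other things on the worktop where they are.

Things in the scene. Friction and masses are not known exactly. Their poses are not given: they have to be found in the camera images.
- mixer: Cream mixer head, upside down, fixed (all sizes in this list are in mm). Its bearing flange, a bright square aluminium block 70 x 70 whose flat top is 75 above the worktop, faces up; origin on the worktop under the bore's axis. The body runs from there 250 in its +x, 130 wide, under 62 tall.
- flange_mouth (a point): Centre of the bore's mouth, on the flange's top face (75 above the worktop). The bore is round, 25.5 in diameter, 40 deep with a closed bottom, vertical, with a 2 chamfer at the mouth.
- spindle: Loose plain steel spindle, 24 in diameter, 80 long, about 0.22 kg, standing upright in the wooden block (15 of it sunk in the block's hole, so its top is 85 above the worktop). Origin at the centre of its foot, z up along it; foot chamfered 3. In the bore its top ends 40 above the flange.
- groove (a point): Centre of the spindle's black groove (a band 4 wide), 52 above its foot; 12 above the flange when the spindle is home.
- block: Fixed wooden block 70 x 70 x 20 tall that holds the spindle in a central hole 26 wide; origin under its centre.
- stand: Fixed grey stand for the pliers: foot 130 x 70, two forked posts 88 apart along x, fork lips to 83 above the worktop; origin on the worktop under the pliers' tool axis, x as the pliers' x.
- pliers: Loose ring pliers, about 0.25 kg, upright in the stand (lift straight up to free). Origin on the tool axis in the ring's plane, 24 above the worktop in the stand; z up, y the line along which the handles close, x from the tips to the ring's far side. Steel cross bar 100 x 16 x 8 along x (-42 to +58), centre 55 above the origin, rests in the forks. Tips reach 2 below the ring's plane.
- pliers_grip (a point): Point to grip: on the tool axis midway between the two flat red handles, 117 above the pliers' origin. Handles 13 wide (x), from 90 to 145 above the origin; over their backs 58 here and 66 at their tops when free, 34 and parallel when squeezed to their stop. They move together; light return spring, about 7 N; a 60 N grip holds them at the stop.
- ring_center (a point): Point of the pliers to bring onto the spindle's axis: centre of the spread ring, in its plane, 12.9 towards +x from the pliers' origin. The brass ring (3.5 thick) stays on the tips by its two eyelets. Free, its opening is 22.5, too small for the spindle; fully spread it clears a 24 spindle by about 2.5 all round.
- ring_left (a joint): How far the ring's left half is spread: 0 free, 0.36 rad fully spread (handles at their stop).
- ring_right (a joint): The same for the right half.
- mug: Bystander: blue ceramic mug, 80 across, 90 tall; origin under its middle. Leave it.
- spice_jar: Bystander: amber jar, 48 across, 100 tall; origin under its middle. Leave it.
- tin: Bystander: green tin, 74 across, 110 tall; origin under its middle. Leave it.
- gear: Bystander: white plastic gear with brass hub, 66 across, 24 tall, lying flat; origin under its middle. Leave it.
- bearing: Bystander: steel bearing ring, 48 across, 12 tall, lying flat; origin under its middle. Leave it.
- screwdriver: Bystander: orange screwdriver, 170 long, lying down; origin under its middle. Leave it.
- bowl: Bystander: white bowl, 130 across, 50 tall; origin under its middle. Leave it.
There are look-alikes about, which are no part of the job. Leave any purple look-alike of the spindle alone.

How it is judged:
By the outcome, as a careful person would: the job done as asked, in the order asked, and still so for the second after the job is handed in, while the arm keeps its last pose, push and grip.
It also fails if it takes over 54 s, if anything falls off the work surface, if the arm or the gripper's body presses on something with over 40 N, if the wrist force passes 120 N, or if a joint passes its speed limit or range.

## Working session

There is one attempt and no reset: what is moved stays moved. The work goes in short steps, Python scripts to look and compute and a tool call to move; the robot and the scene stay as the last step left them, time stands still between calls to the robot, and variables do not carry over. Pictures are saved under pics/ and viewed, and the job is handed in when it is done.

Besides the shell and the picture viewer there is one more tool, called after "Request:" as name(argument=value, ...) on one line, values as JSON. carry_out: Moves the arm, as the interface text tells. Its arguments: {"type":"object","properties":{"series":{"type":"array"},"squeeze":{"type":"number"}},"required":["series"]}

```bash
mkdir -p pics; cat > h.py <<'E'
import numpy as np, cv2, json
from rig import robot, optics
from scipy.spatial.transform import Rotation as R
def grab(n):
    cal=optics.get_calibration(n); p,d=optics.camera(n); return p,d,cal
def save(p,f): cv2.imwrite('pics/'+f,cv2.cvtColor(p,cv2.COLOR_RGB2BGR))
def cloud(d,cal):
    K=np.array(cal['K']);D=np.array(cal['dist_coeffs'],float)
    h,w=d.shape; u,v=np.meshgrid(np.arange(w),np.arange(h))
    un=cv2.undistortPoints(np.stack([u,v],-1).reshape(-1,1,2).astype(np.float64),K,D).reshape(h,w,2)
    P=np.stack([un[...,0]*d,-un[...,1]*d,-d],-1)
    o=np.array(cal['orientation']); M=R.from_quat(o).as_matrix() if o.size==4 else o.reshape(3,3)
    W=P@M.T+np.array(cal['eye']); W[d<=0]=np.nan
    return W
def proj(X,cal):
    o=np.array(cal['orientation']); M=R.from_quat(o).as_matrix() if o.size==4 else o.reshape(3,3)
    c=(np.atleast_2d(X)-np.array(cal['eye']))@M; c=c*[1,-1,-1]
    return cv2.projectPoints(c.reshape(-1,1,3),np.zeros(3),np.zeros(3),np.array(cal['K']),np.array(cal['dist_coeffs'],float))[0].reshape(-1,2)
def ray(u,v,z,cal):
    K=np.array(cal['K']);D=np.array(cal['dist_coeffs'],float)
    x=cv2.undistortPoints(np.array([[[u,v]]],float),K,D).ravel()
    o=np.array(cal['orientation']); M=R.from_quat(o).as_matrix() if o.size==4 else o.reshape(3,3)
    r=M@np.array([x[0],-x[1],-1]); e=np.array(cal['eye']); return e+r*(z-e[2])/r[2]
E
python3 - <<'E'
from h import *
print(robot.get_obs(), robot.tcp_to_grasp)
for n in ['scene','top','wrist']:
    p,d,c=grab(n); save(p,n+'0.png'); np.savez(n+'0.npz',p=p,d=d); json.dump({k:np.array(v).tolist() for k,v in c.items()},open(n+'0.json','w'))
    print(n,c)
E
```

```text
{'time': 0.0, 'q': array([-1.50653062e+00,  5.28463586e-01,  1.43388686e+00,  1.58582503e-07,
        1.18138348e+00, -1.78523297e-01]), 'joint_velocities': array([-0.0003373 ,  0.00014671, -0.00111663, -0.00095352,  0.00062544,
       -0.00049119]), 'joint_torque': array([ 2.17307224e-04, -4.40047181e+01, -1.76592922e+01,  6.32789894e-02,
        5.79575880e-02, -1.47762448e-04]), 'position': array([ 0.15022417, -0.60593449,  0.22157813]), 'tool_rot': array([-0.08558486,  0.70265841, -0.70114678,  0.08567141]), 'ft_force': array([-0.19557256, -0.16370658, -1.03086807]), 'moment': array([ 0.00738023, -0.00512655, -0.01879257]), 'grip_width': 0.08708533109000681} -0.0187
scene {'K': array([[477.63619933,   0.        , 281.20456213],
       [  0.        , 477.63619933, 206.53832721],
       [  0.        ,   0.        ,   1.        ]]), 'dist_coeffs': array([-0.05888547,  0.        ,  0.        ,  0.        ,  0.        ]), 'eye': array([1.38695437, 0.34598517, 0.97675439]), 'orientation': array([0.21229219, 0.32363609, 0.76624048, 0.5129008 ])}
top {'K': array([[522.15243132,   0.        , 282.09010855],
       [  0.        , 522.15243132, 202.09736965],
       [  0.        ,   0.        ,   1.        ]]), 'dist_coeffs': array([-0.01416388,  0.        ,  0.        ,  0.        ,  0.        ]), 'eye': array([0.41198188, 0.00419294, 1.61649329]), 'orientation': array([ 0.03799478, -0.04007816, -0.70123289,  0.7107901 ])}
wrist {'K': array([[356.01152011,   0.        , 287.39195318],
       [  0.        , 356.01152011, 207.42008643],
       [  0.        ,   0.        ,   1.        ]]), 'dist_coeffs': array([-0.02492494,  0.        ,  0.        ,  0.        ,  0.        ]), 'eye': array([ 0.2319373 , -0.58569591,  0.38498527]), 'orientation': array([-0.11995784,  0.09598928, -0.6084473 ,  0.7785808 ])}
```

View pics/scene0.png

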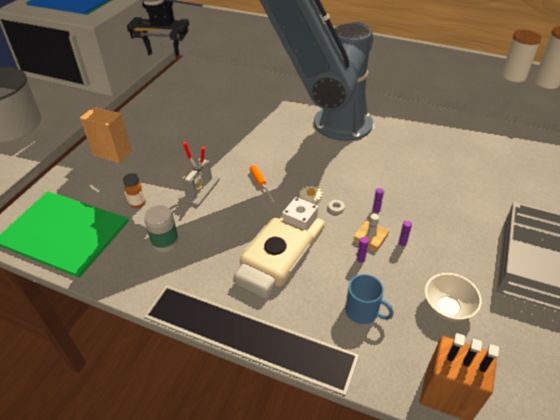

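View pics/top0.png

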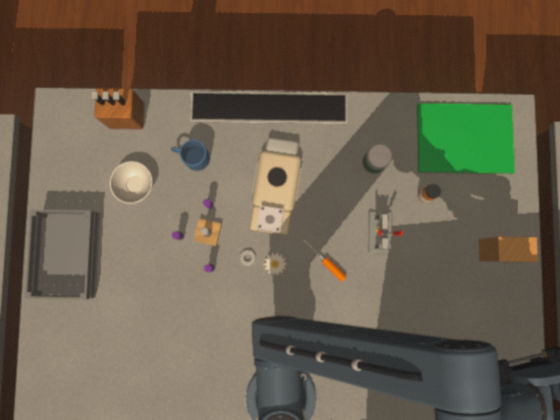

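View pics/wrist0.png

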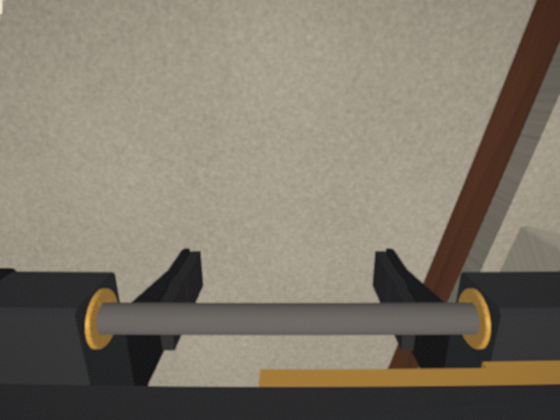

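Top view: the steel spindle is in the wooden block at about (207,231). Three purple look-alikes stand around it at (208,203), (177,236) and (209,268). The mixer flange is at (269,218) and the pliers in their stand at (381,231). Next I check the choice in close crops and measure.

```bash
cat > m.py <<'E'
from h import *
def load(n):
    z=np.load(n+'0.npz'); return z['p'],z['d'],json.load(open(n+'0.json'))
T=load('top');S=load('scene')
a=cv2.resize(T[0][185:285,160:300],None,fx=4,fy=4,interpolation=cv2.INTER_CUBIC)
b=cv2.resize(T[0][195:265,350:420],None,fx=5,fy=5,interpolation=cv2.INTER_CUBIC)
c=cv2.resize(S[0][170:270,270:420],None,fx=4,fy=4,interpolation=cv2.INTER_CUBIC)
d=cv2.resize(S[0][130:220,160:240],None,fx=5,fy=5,interpolation=cv2.INTER_CUBIC)
save(a,'a.png');save(b,'b.png');save(c,'c.png');save(d,'d.png')
for n,D,bx in [('top',T,None),('scene',S,None)]:
    W=cloud(D[1],D[2])
    def comp(zlo,zhi,lo,hi,nm):
        m=(W[...,2]>zlo)&(W[...,2]<zhi)&(W[...,0]>lo[0])&(W[...,0]<hi[0])&(W[...,1]>lo[1])&(W[...,1]<hi[1])
        k,l,st,ce=cv2.connectedComponentsWithStats(m.astype(np.uint8))
        for i in range(1,k):
            if st[i,4]<6: continue
            q=W[l==i]; r=cv2.minAreaRect((q[:,:2]*1000).astype(np.float32))
            print(n,nm,'px',ce[i].round(0),'n',st[i,4],'mean',np.nanmean(q,0).round(4),'rect',np.round(r[0],1),np.round(r[1],1),round(r[2],1))
    comp(.04,.2,[.2,.1],[.7,.4],'spindles')
    comp(.066,.09,[.2,-.15],[.7,.15],'flange')
    comp(.015,.025,[.2,.1],[.7,.4],'block')
    comp(.03,.3,[.3,-.4],[.6,-.18],'pl')
    comp(.09,.3,[.3,-.4],[.6,-.18],'plh')
E
python3 m.py
python3 - <<'E'
from h import *
for n in ['top','scene']:
    grab(n)
    for k in ['spindle','mixer','pliers','stand','block','flange_mouth']:
        try: print(n,k,[(np.round([b['box'][0]*560,b['box'][1]*420,b['box'][2]*560,b['box'][3]*420],1).tolist(),round(b['p'],2)) for b in optics.boxes_of(n,k)])
        except Exception as e: print(k,e)
E
```

```text
top spindles px [196. 165.] n 82 mean [0.6908 0.261  0.0726] rect [692.6 267.1] [14.4 58.2] 0.0
top spindles px [151. 182.] n 13 mean [0.6415 0.3989 0.0509] rect [641.3 398.5] [ 2.7 37.6] 90.0
top spindles px [207. 203.] n 65 mean [0.5764 0.2223 0.0754] rect [577.8 223.2] [22.5 21. ] 28.9
top spindles px [205. 231.] n 66 mean [0.4926 0.2257 0.0798] rect [492.1 227. ] [20.7 21.6] 1.7
top spindles px [177. 235.] n 70 mean [0.4799 0.3104 0.0747] rect [479.7 312.4] [21.7 23.5] 5.9
top spindles px [208. 268.] n 62 mean [0.3849 0.2135 0.0774] rect [384.4 214.9] [20.4 23.1] 1.3
top flange px [270. 219.] n 505 mean [0.532  0.0358 0.0757] rect [532.2  35.7] [69.7 70.3] 81.5
top block px [207. 232.] n 376 mean [0.4939 0.2277 0.0203] rect [493.5 228.2] [70.6 69.8] 78.7
top pl px [386. 232.] n 352 mean [ 0.4982 -0.3023  0.0931] rect [ 500.1 -300.3] [98.7 62.3] 0.6
top plh px [381. 233.] n 26 mean [ 0.4919 -0.2823  0.135 ] rect [ 491.7 -286.6] [34.9 12.8] 87.2
top plh px [395. 233.] n 56 mean [ 0.4913 -0.3218  0.134 ] rect [ 492.8 -320.9] [22.9 11.9] 79.8
scene spindles px [378. 196.] n 128 mean 
[... 1771 characters left out ...]
6], 0.89), ([417.1, 183.2, 21.8, 20.4], 0.53), ([249.7, 141.3, 52.9, 93.3], 0.29)]
top block [([194.2, 220.8, 26.4, 25.6], 0.56)]
top flange_mouth [([252.0, 138.0, 56.0, 94.6], 0.89), ([174.7, 139.0, 34.5, 32.1], 0.63)]
scene spindle [([397.5, 219.9, 14.3, 24.8], 0.69), ([354.5, 236.4, 14.2, 25.8], 0.69), ([367.0, 210.8, 9.4, 25.8], 0.65), ([370.8, 185.7, 13.6, 27.4], 0.51)]
scene mixer [([234.2, 199.7, 91.3, 97.3], 0.73)]
scene pliers [([180.1, 140.1, 28.6, 46.5], 0.83)]
scene stand [([177.5, 156.8, 40.4, 48.7], 0.88)]
scene block [([356.1, 217.2, 35.8, 35.3], 0.8), ([177.1, 159.2, 42.2, 47.9], 0.71), ([250.3, 164.7, 24.2, 38.9], 0.5)]
scene flange_mouth [([233.2, 200.4, 91.2, 98.8], 0.71)]
```

View pics/a.png

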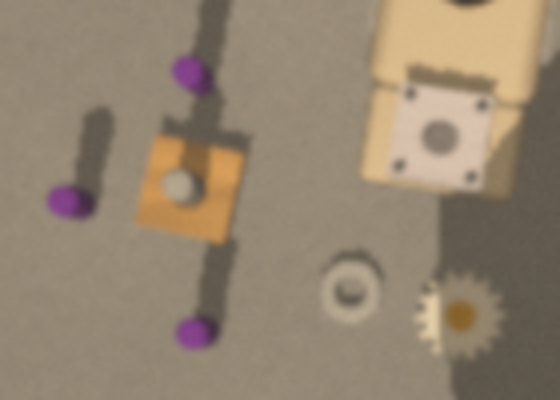

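View pics/c.png

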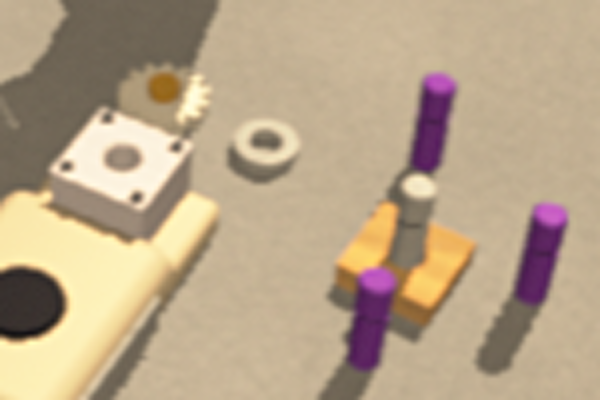

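View pics/d.png

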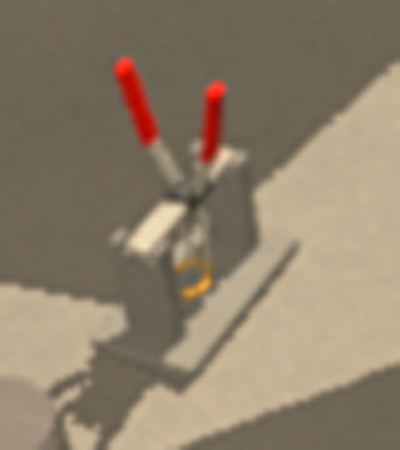

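View pics/b.png

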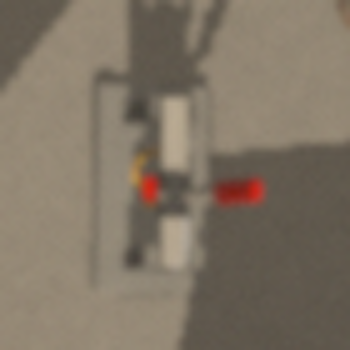

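The crops confirm it: the grey steel spindle stands in the wooden block, with three purple ones around it. The pliers' ring is visible near (190,285) of crop d. Next I go over the scene for wrist views.

```bash
cat >> h.py <<'E'
def plan(tgt,jaw=None):
    """tgt TCP position; jaw = desired world yaw (deg) of tool z"""
    o=robot.get_obs(); M=R.from_quat(o['tool_rot']).as_matrix(); 
    d=np.array(tgt)-o['position']
    print('t',round(o['time'],2),'pos',o['position'].round(4),'x',M[:,0].round(3),'y',M[:,1].round(3),'z',M[:,2].round(3),'w',round(o['grip_width'],4),'F',o['ft_force'].round(1))
    print('shift mm tool',(M.T@d*1000).round(1),'norm',np.linalg.norm(d)*1000)
    if jaw is not None:
        cur=np.degrees(np.arctan2(M[1,2],M[0,2])); dy=(jaw-cur+90)%180-90
        print('jaw yaw',cur.round(2),'turn about tool y (rad)',round(-np.radians(dy),4),'q6',o['q'][5])
E
python3 -c "
from h import *
plan([.47,-.25,.33],90)"
```

```text
t 0.85 pos [ 0.1503 -0.6066  0.2226] x [-0.971 -0.24   0.   ] y [-0. -0. -1.] z [ 0.24  -0.971  0.   ] w 0.0867 F [ 0.2 -0.2 -0.1]
shift mm tool [-396.1 -107.4 -269.3] norm 490.87123503928876
jaw yaw -76.09 turn about tool y (rad) 0.2428 q6 -0.17848052790939992
```

Request:
carry_out(series=[[0,-50,0,0,0],[0,-50,0,0,0],[-50,0,-34,0,0],[-50,0,-34,0,0],[-50,0,-34,0,0],[-50,0,-34,0,0],[-50,0,-34,0,0],[-50,0,-34,0,0],[-50,0,-34,0,0],[-46,-7,-32,0,0],[0,0,0,0.122,0],[0,0,0,0.121,0]])

```text
time: 2.35
position: [0.4807, -0.2403, 0.3341]
tool_rot: [-0.005, -0.705, 0.709, 0.001]
ft_force: [-0.1, -0.1, 0.8]
grip_width: 0.0871
```

```bash
python3 -c "
from h import *
plan([.47,-.25,.33],90)
p,d,c=grab('wrist');save(p,'w1.png');np.savez('w1.npz',p=p,d=d); json.dump({k:np.array(v).tolist() for k,v in c.items()},open('w1.json','w'))"
```

```text
t 2.35 pos [ 0.4807 -0.2403  0.3341] x [-1.     0.009 -0.006] y [ 0.006 -0.006 -1.   ] z [-0.009 -1.     0.006] w 0.0871 F [-0.1 -0.1  0.8]
shift mm tool [10.6  4.1  9.8] norm 15.002828945510084
jaw yaw -90.52 turn about tool y (rad) -0.009 q6 0.9087174537330135
```

View pics/w1.png

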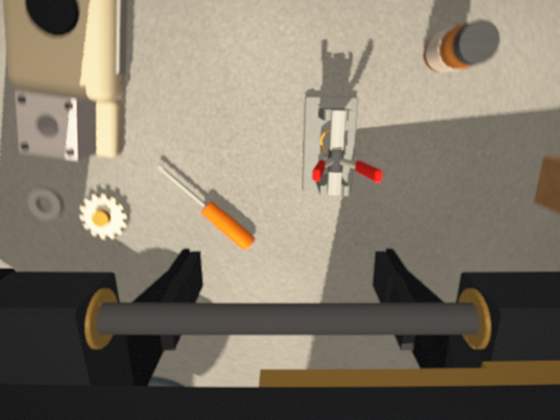

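The wrist view shows the pliers in the stand at (337,165), the flange at (47,125), and the gear and bearing below the flange.

```bash
cat > meas.py <<'E'
from h import *
def comps(tag,lst):
    z=np.load(tag+'.npz');p,d=z['p'],z['d'];c=json.load(open(tag+'.json'));W=cloud(d,c)
    for nm,zlo,zhi,lo,hi,mn in lst:
        m=(W[...,2]>zlo)&(W[...,2]<zhi)&(W[...,0]>lo[0])&(W[...,0]<hi[0])&(W[...,1]>lo[1])&(W[...,1]<hi[1])
        k,l,st,ce=cv2.connectedComponentsWithStats(m.astype(np.uint8))
        for i in range(1,k):
            if st[i,4]<mn: continue
            q=W[l==i]; r=cv2.minAreaRect((q[:,:2]*1000).astype(np.float32))
            print(tag,nm,'px',ce[i].round(0),'n',st[i,4],'mean',np.nanmean(q,0).round(4),'rect',np.round(r[0],1),np.round(r[1],1),round(r[2],1),'z',np.nanpercentile(q[:,2],[5,95]).round(4))
def snap(n,tag):
    p,d,c=grab(n);save(p,tag+'.png');np.savez(tag+'.npz',p=p,d=d); json.dump({k:np.array(v).tolist() for k,v in c.items()},open(tag+'.json','w'))
E
python3 -c "
from meas import *
B=([.35,-.4],[.65,-.2])
comps('w1',[('bar',.075,.088,*B,15),('handles',.115,.2,*B,10),('low',.105,.2,*B,10),('foot',.004,.02,*B,60),('flange',.068,.085,[.4,-.1],[.65,.12],50)])
"
```

```text
w1 bar px [337. 128.] n 837 mean [ 0.5288 -0.2981  0.0835] rect [ 521.8 -298.3] [34.3 55.9] 89.1 z [0.077 0.086]
w1 bar px [334. 183.] n 538 mean [ 0.4636 -0.2966  0.0833] rect [ 470.  -297.1] [33.7 40.8] 89.2 z [0.0766 0.0865]
w1 handles px [318. 170.] n 196 mean [ 0.4942 -0.2712  0.1531] rect [ 492.2 -272.8] [13.  17.4] 1.9 z [0.122  0.1665]
w1 handles px [369. 170.] n 364 mean [ 0.4924 -0.3217  0.147 ] rect [ 491.6 -322.7] [17.4 12.5] 88.2 z [0.1191 0.166 ]
w1 low px [319. 170.] n 212 mean [ 0.4941 -0.2721  0.1498] rect [ 493.  -274.2] [12.7 20.9] 9.5 z [0.1107 0.1664]
w1 low px [367. 170.] n 399 mean [ 0.4923 -0.3209  0.1437] rect [ 491.7 -320.4] [22.  12.5] 88.2 z [0.1103 0.166 ]
w1 foot px [324. 133.] n 2526 mean [ 0.5159 -0.2903  0.0129] rect [ 499.8 -297.9] [ 70.3 129. ] 89.0 z [0.0112 0.0145]
w1 foot px [326. 141.] n 102 mean [ 0.5057 -0.2941  0.0131] rect [ 504.9 -293.4] [25.4  8.5] 1.6 z [0.0114 0.0147]
w1 foot px [348. 176.] n 189 mean [ 0.4576 -0.3251  0.0129] rect [ 454.3 -324.1] [15.6 37.4] 88.9 z [0.0114 0.0144]
w1 flange px [ 49. 127.] n 3552 mean [0.5325 0.0383 0.0762] rect [531.8  40.6] [72.6 71. ] 82.7 z [0.0717 0.0785]
```

```bash
python3 -c "
from h import *
plan([.46,.07,.25],90)"
```

```text
t 2.4 pos [ 0.4808 -0.2403  0.3342] x [-1.     0.012 -0.007] y [ 0.007 -0.005 -1.   ] z [-0.012 -1.     0.005] w 0.0869 F [-0.3  1.1  0.3]
shift mm tool [  25.    82.4 -310.5] norm 322.1787117197769
jaw yaw -90.69 turn about tool y (rad) -0.012 q6 0.9113151898467103
```

Request:
carry_out(series=[[3,14,-52,0,0],[3,14,-52,0,0],[3,14,-52,0,0],[3,14,-52,0,0],[3,14,-52,0,0],[3,14,-50,0,0],[0,0,0,0,0]])

```text
time: 3.28
position: [0.4676, 0.0748, 0.2463]
tool_rot: [-0.006, -0.704, 0.71, -0.003]
ft_force: [-0.4, -1.1, 0.4]
grip_width: 0.0872
```

```bash
python3 -c "
from meas import *
plan([.40,.20,.25],45)
snap('wrist','w2')
comps('w2',[('flange',.070,.082,[.4,-.1],[.65,.12],50),('body',.04,.066,[.4,-.1],[.7,.12],50),('sp',.07,.1,[.45,.15],[.54,.28],10)])
"
```

```text
t 3.27 pos [0.4676 0.0748 0.2463] x [-1.     0.005 -0.013] y [ 0.013 -0.009 -1.   ] z [-0.005 -1.     0.009] w 0.0872 F [-0.4 -1.1  0.4]
shift mm tool [  68.2   -5.6 -124.8] norm 142.29946072401395
jaw yaw -90.29 turn about tool y (rad) 0.7803 q6 1.50746224845723
w2 flange px [324. 117.] n 5437 mean [0.5333 0.0402 0.0761] rect [532.2  40.1] [70.4 70.6] 81.8 z [0.0747 0.078 ]
w2 body px [336.  38.] n 10925 mean [0.603  0.0289 0.0543] rect [599.   27.2] [ 78.5 140.6] 0.1 z [0.0453 0.0573]
w2 body px [330. 121.] n 119 mean [0.5285 0.0321 0.053 ] rect [529.5  35. ] [14.1 25.5] 63.5 z [0.0417 0.0643]
w2 sp px [119. 163.] n 680 mean [0.4943 0.2299 0.0838] rect [493.3 232. ] [23.6 23.7] 3.5 z [0.0734 0.0873]
```

View pics/w2.png

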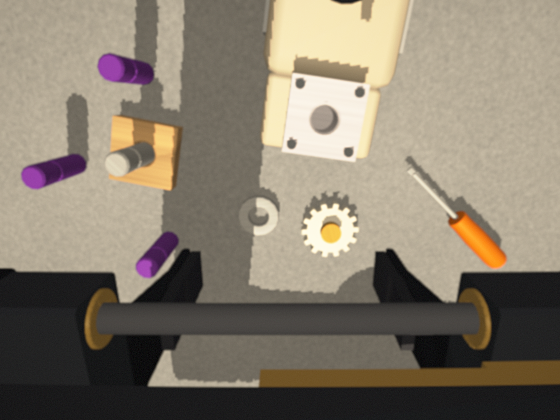

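```bash
python3 -c "
from meas import *
comps('w2',[('sptop',.083,.09,[.45,.15],[.54,.28],10),('block',.017,.024,[.44,.17],[.55,.29],50),('flange',.0735,.082,[.4,-.1],[.65,.12],50),('pur',.055,.12,[.3,.1],[.7,.4],50)])
z=np.load('w2.npz');c=json.load(open('w2.json'))
g=cv2.cvtColor(z['p'],cv2.COLOR_RGB2GRAY)
sub=g[95:145,295:350]; W=cloud(z['d'],c)
m=(sub<130).astype(np.uint8); k,l,st,ce=cv2.connectedComponentsWithStats(m)
for i in range(1,k):
  if st[i,4]>60: print(st[i],ce[i]+[295,95], ray(*(ce[i]+[295,95]),.075,c), ray(st[i][0]+295+(st[i][2]-1)/2,st[i][1]+95+(st[i][3]-1)/2,.075,c))
"
```

```text
w2 sptop px [116. 164.] n 525 mean [0.4937 0.2317 0.0859] rect [493.3 232.2] [23.4 23.4] 30.3 z [0.0839 0.0875]
w2 block px [147. 150.] n 3109 mean [0.4964 0.2272 0.0212] rect [493.3 233.1] [70.9 70.8] 78.1 z [0.0197 0.0226]
w2 flange px [324. 117.] n 5404 mean [0.5333 0.0402 0.0761] rect [532.2  40.1] [70.4 70.6] 81.7 z [0.0747 0.078 ]
w2 pur px [115.  68.] n 863 mean [0.5768 0.2251 0.0767] rect [577.3 228.2] [23.  23.6] 9.9 z [0.0596 0.0824]
w2 pur px [122. 161.] n 842 mean [0.4947 0.2288 0.0797] rect [493.3 232. ] [23.6 23.7] 3.5 z [0.0567 0.0872]
w2 pur px [ 40. 175.] n 822 mean [0.4817 0.3127 0.0752] rect [480.7 316.3] [23.2 24.3] 65.7 z [0.0584 0.0824]
w2 pur px [150. 263.] n 619 mean [0.3877 0.2168 0.0755] rect [384.7 218.9] [24.  21.9] 1.1 z [0.0585 0.0823]
[ 23  15  20  22 120] [330.83333333 123.26666667] [0.52795505 0.03387799 0.075     ] [0.53045419 0.03702291 0.075     ]
```

```bash
python3 -c "
from h import *
plan([.4935,.232,.13],90)"
```

```text
t 3.33 pos [0.4687 0.0733 0.2469] x [-1.     0.007 -0.015] y [ 0.015 -0.01  -1.   ] z [-0.007 -1.     0.01 ] w 0.0869 F [ 0.4 -0.7  0.3]
shift mm tool [ -22.   115.7 -159.9] norm 198.65960271589935
jaw yaw -90.4 turn about tool y (rad) -0.007 q6 1.5072039436839215
```

Request:
carry_out(series=[[-7,0,-53,0,0.3],[-7,0,-53,0,0.3],[-8,0,-51,0,0.3],[0,45,0,0,0.3],[0,45,0,0,0.3],[0,24,0,0,0.3],[0,0,0,0,0.3]])

```text
time: 4.2
position: [0.5086, 0.2237, 0.1343]
tool_rot: [-0.017, -0.703, 0.711, -0.007]
ft_force: [0.5, -0.1, 0.8]
grip_width: 0.0608
```

```bash
python3 -c "
from meas import *
plan([.4935,.232,.051],90)
snap('wrist','w3')
comps('w3',[('sptop',.08,.095,[.45,.15],[.54,.28],10)])
"
```

```text
t 4.2 pos [0.5086 0.2237 0.1343] x [-0.999  0.015 -0.034] y [ 0.033 -0.011 -0.999] z [-0.015 -1.     0.01 ] w 0.0608 F [ 0.5 -0.1  0.8]
shift mm tool [18.  82.6 -8.9] norm 85.02431037529097
jaw yaw -90.86 turn about tool y (rad) -0.015 q6 1.8242947546533619
w3 sptop px [275. 255.] n 1002 mean [0.4946 0.2325 0.0856] rect [493.4 232.6] [23.  23.5] 89.0 z [0.083 0.087]
```

View pics/w3.png

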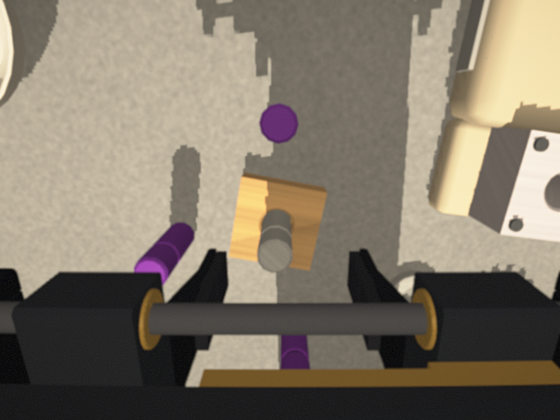

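The spindle top is at (275,255), between the jaws, but the tool has tilted about 2° during fast moves. I test whether the reverse move undoes it.

Request:
carry_out(series=[[0,-45,0,0,0.3],[0,-45,0,0,0.3],[0,-24,0,0,0.3],[0,0,0,0,0.3]])

```text
time: 4.75
position: [0.5102, 0.2223, 0.2593]
tool_rot: [-0.023, -0.704, 0.71, -0.01]
ft_force: [0.3, 0.3, -0.5]
grip_width: 0.061
```

```bash
python3 -c "
from h import *
plan([.4935,.232,.13],90)"
```

```text
t 4.75 pos [0.5102 0.2223 0.2593] x [-0.999  0.018 -0.048] y [ 0.048 -0.009 -0.999] z [-0.019 -1.     0.008] w 0.061 F [ 0.3  0.3 -0.5]
shift mm tool [ 23.  128.3 -10.4] norm 130.779515428269
jaw yaw -91.07 turn about tool y (rad) -0.0186 q6 1.8183883241383922
```

Request:
carry_out(series=[[0,10,0,0,0.3],[0,10,0,0,0.3],[0,10,0,0,0.3],[0,10,0,0,0.3],[0,10,0,0,0.3],[0,10,0,0,0.3],[0,0,0,0,0.3]])

```text
time: 5.62
position: [0.5103, 0.2203, 0.1906]
tool_rot: [-0.02, -0.703, 0.711, -0.007]
ft_force: [-0.4, 0.5, -0.1]
grip_width: 0.0609
```

```bash
python3 -c "
from h import *
plan([.4935,.232,.13],90)"
```

```text
t 5.62 pos [0.5103 0.2203 0.1906] x [-0.999  0.019 -0.038] y [ 0.038 -0.011 -0.999] z [-0.019 -1.     0.01 ] w 0.0609 F [-0.4  0.5 -0.1]
shift mm tool [ 19.3  59.7 -12. ] norm 63.932256470270424
jaw yaw -91.1 turn about tool y (rad) -0.0192 q6 1.8191999116158484
```

Request:
carry_out(series=[[19,0,-12,0,0.3],[0,0,0,0,0.3]])

```text
time: 5.88
position: [0.4902, 0.2336, 0.1899]
tool_rot: [-0.02, -0.703, 0.71, -0.007]
ft_force: [0.6, -0.1, -0.2]
grip_width: 0.061
```

```bash
python3 -c "
from h import *
plan([.4935,.232,.13],90)"
```

```text
t 5.88 pos [0.4902 0.2336 0.1899] x [-0.999  0.019 -0.038] y [ 0.038 -0.01  -0.999] z [-0.02 -1.    0.01] w 0.061 F [ 0.6 -0.1 -0.2]
shift mm tool [-1.1 60.   0.9] norm 60.037279284563866
jaw yaw -91.12 turn about tool y (rad) -0.0196 q6 1.853568423225338
```

Request:
carry_out(series=[[0,40,0,0,0.3],[0,0,0,0,0.3]])

```text
time: 6.12
position: [0.4924, 0.2344, 0.1513]
tool_rot: [-0.021, -0.704, 0.71, -0.009]
ft_force: [-0.8, -1.4, 0.3]
grip_width: 0.0609
```

```bash
python3 -c "
from h import *
plan([.4935,.232,.13],90)"
```

```text
t 6.12 pos [0.4924 0.2344 0.1513] x [-0.999  0.017 -0.043] y [ 0.043 -0.009 -0.999] z [-0.018 -1.     0.009] w 0.0609 F [-0.8 -1.4  0.3]
shift mm tool [-0.2 21.3  2.2] norm 21.412951984145916
jaw yaw -91.01 turn about tool y (rad) -0.0176 q6 1.8551714315582633
```

Request:
carry_out(series=[[0,0,0,0,0.3],[0,0,0,0,0.3],[0,0,0,0,0.3],[0,0,0,0,0.3]])

```text
time: 6.62
position: [0.4954, 0.2353, 0.1557]
tool_rot: [-0.024, -0.704, 0.709, -0.012]
ft_force: [1.1, 0.3, 0.2]
grip_width: 0.0608
```

```bash
python3 -c "
from h import *
plan([.4935,.232,.13],90)"
```

```text
t 6.62 pos [0.4954 0.2353 0.1557] x [-0.999  0.017 -0.052] y [ 0.051 -0.007 -0.999] z [-0.017 -1.     0.007] w 0.0608 F [1.1 0.3 0.2]
shift mm tool [ 3.2 25.6  3.1] norm 25.951865458446964
jaw yaw -90.99 turn about tool y (rad) -0.0172 q6 1.8552156205877177
```

```bash
cat > st.py <<'E'
from h import *
import sys
for i in range(int(sys.argv[1])):
    o=robot.get_obs(); M=R.from_quat(o['tool_rot']).as_matrix()
    print(round(o['time'],3),o['q'].round(4),o['position'].round(4),M[:2,1].round(4),o['joint_velocities'].round(3),o['joint_torque'].round(2))
    if i<int(sys.argv[1])-1: optics.camera('wrist')
E
python3 st.py 5
```

```text
6.625 [ 0.2509  0.5013  1.7247 -0.0262  0.8677  1.8552] [0.4954 0.2353 0.1557] [ 0.0515 -0.0074] [ 0.    -0.01  -0.005  0.001  0.002 -0.002] [ 1.000e-02 -3.878e+01 -1.368e+01 -4.000e-02 -2.600e-01  0.000e+00]
6.675 [ 0.2509  0.5014  1.7246 -0.0262  0.8676  1.8552] [0.4955 0.2353 0.1556] [ 0.0516 -0.0074] [-0.001  0.005  0.002  0.001 -0.    -0.   ] [ 2.000e-02 -3.857e+01 -1.350e+01 -4.000e-02 -2.300e-01  0.000e+00]
6.725 [ 0.2509  0.5016  1.7249 -0.0262  0.8676  1.8553] [0.4953 0.2352 0.1554] [ 0.0511 -0.0075] [ 0.     0.006  0.005 -0.001 -0.001 -0.   ] [ 1.000e-02 -3.886e+01 -1.367e+01 -4.000e-02 -2.500e-01  0.000e+00]
6.775 [ 0.2508  0.5019  1.725  -0.0261  0.8676  1.8552] [0.4952 0.2352 0.1553] [ 0.0507 -0.0076] [ 0.001  0.005  0.005 -0.    -0.    -0.001] [  0.   -38.9  -13.71  -0.04  -0.26   0.  ]
6.825 [ 0.2509  0.5021  1.7252 -0.0261  0.8676  1.8552] [0.495  0.2352 0.1551] [ 0.0503 -0.0077] [-0.001  0.003  0.002 -0.     0.002 -0.002] [  0.   -38.89 -13.69  -0.04  -0.26   0.  ]
```

Request:
carry_out(series=[[0,0,0,0,0.3]])

```text
time: 6.95
position: [0.495, 0.2351, 0.1551]
tool_rot: [-0.024, -0.704, 0.709, -0.012]
ft_force: [-0.6, -0.3, -0.1]
grip_width: 0.0613
```

```bash
python3 st.py 1
```

```text
6.95 [ 0.2509  0.5021  1.7253 -0.0262  0.8676  1.8552] [0.495  0.2351 0.1551] [ 0.0502 -0.0077] [ 0.001 -0.001  0.     0.001  0.001 -0.001] [  0.   -38.84 -13.65  -0.04  -0.25   0.  ]
```

Request:
carry_out(series=[[0,0,0,0,0.3]])

```text
time: 7.08
position: [0.4949, 0.2351, 0.155]
tool_rot: [-0.024, -0.704, 0.709, -0.012]
ft_force: [0.0, 0.2, -0.4]
grip_width: 0.061
```

```bash
python3 st.py 3
```

```text
7.075 [ 0.2509  0.5023  1.7253 -0.0261  0.8677  1.8552] [0.4949 0.2351 0.155 ] [ 0.05   -0.0078] [-0.001 -0.001 -0.     0.001  0.    -0.   ] [  0.   -38.82 -13.63  -0.04  -0.25   0.  ]
7.125 [ 0.2508  0.5023  1.7254 -0.0262  0.8677  1.8552] [0.4949 0.2351 0.1549] [ 0.0499 -0.0078] [-0.    -0.     0.001 -0.002  0.     0.001] [  0.   -38.82 -13.65  -0.04  -0.25   0.  ]
7.175 [ 0.2509  0.5023  1.7254 -0.0262  0.8676  1.8552] [0.4949 0.2351 0.1549] [ 0.0499 -0.0078] [-0.001  0.002 -0.002 -0.001  0.     0.001] [ -0.   -38.8  -13.63  -0.05  -0.25   0.  ]
```

Request:
carry_out(series=[[0,-40,0,0,0.3],[0,0,0,0,0.3]])

```text
time: 7.42
position: [0.4929, 0.2354, 0.1952]
tool_rot: [-0.023, -0.704, 0.71, -0.011]
ft_force: [-0.2, -0.2, 0.4]
grip_width: 0.0611
```

```bash
python3 st.py 1
```

```text
7.425 [ 0.2523  0.4422  1.6908 -0.0244  0.9635  1.8537] [0.4929 0.2354 0.1952] [ 0.0488 -0.0081] [-0.004  0.063  0.064 -0.     0.006  0.   ] [  0.17 -38.36 -15.3   -0.04  -0.09   0.  ]
```

Request:
carry_out(series=[[0,0,0,0,0.3]])

```text
time: 7.55
position: [0.4922, 0.2352, 0.1947]
tool_rot: [-0.023, -0.704, 0.71, -0.011]
ft_force: [0.6, -0.5, -0.1]
grip_width: 0.0609
```

```bash
python3 st.py 1
```

```text
7.55 [ 0.2523  0.4425  1.692  -0.0244  0.9633  1.8538] [0.4922 0.2352 0.1947] [ 0.0476 -0.0084] [ 0.002 -0.016 -0.021  0.    -0.006  0.   ] [-1.000e-02 -3.816e+01 -1.563e+01 -5.000e-02 -2.600e-01  0.000e+00]
```

Request:
carry_out(series=[[0,0,0,0,0.3],[0,0,0,0,0.3]])

```text
time: 7.8
position: [0.4913, 0.2349, 0.1933]
tool_rot: [-0.022, -0.704, 0.71, -0.01]
ft_force: [0.4, -0.4, 0.5]
grip_width: 0.0608
```

```bash
python3 st.py 1
```

```text
7.8 [ 0.2522  0.4443  1.6936 -0.0244  0.9627  1.8538] [0.4913 0.2349 0.1933] [ 0.0448 -0.0092] [-0.     0.006  0.004  0.001 -0.001  0.001] [ 1.000e-02 -3.783e+01 -1.526e+01 -5.000e-02 -2.300e-01  0.000e+00]
```

```bash
cat > s.py <<'E'
import sys
from h import *
n=int(sys.argv[1]); t=[float(v) for v in sys.argv[2:5]]
for i in range(n): optics.camera('wrist')
plan(t,float(sys.argv[5]) if len(sys.argv)>5 else None)
E
python3 s.py 4 .4935 .232 .051 90
```

```text
t 8.0 pos [0.4917 0.235  0.1937] x [-0.999  0.017 -0.046] y [ 0.046 -0.009 -0.999] z [-0.017 -1.     0.008] w 0.0608 F [ 0.5 -0.3 -0.5]
shift mm tool [  4.7 142.7   1.9] norm 142.75553636362972
jaw yaw -90.99 turn about tool y (rad) -0.0174 q6 1.8537413549753634
```

Request:
carry_out(series=[[5,55,2,0,0.3]])

```text
time: 8.12
position: [0.4939, 0.234, 0.1416]
tool_rot: [-0.027, -0.705, 0.709, -0.015]
ft_force: [0.6, 0.5, -0.6]
grip_width: 0.0611
```

```bash
python3 s.py 5 .4935 .232 .051 90
```

```text
t 8.38 pos [0.4899 0.2328 0.1394] x [-0.999  0.017 -0.047] y [ 0.047 -0.009 -0.999] z [-0.017 -1.     0.008] w 0.0609 F [-0.3  0.8  0.6]
shift mm tool [ 0.5 88.5  0.1] norm 88.4574553390106
jaw yaw -91.0 turn about tool y (rad) -0.0174 q6 1.854858271123113
```

Holding with the camera settles the arm cleanly. I continue down.

Request:
carry_out(series=[[0,50,0,0,0.3]])

```text
time: 8.5
position: [0.4979, 0.234, 0.0941]
tool_rot: [-0.028, -0.705, 0.708, -0.016]
ft_force: [0.6, 0.4, 0.3]
grip_width: 0.0609
```

```bash
python3 s.py 5 .4935 .232 .051 90
```

```text
t 8.75 pos [0.4935 0.2328 0.0914] x [-0.999  0.017 -0.05 ] y [ 0.05  -0.008 -0.999] z [-0.017 -1.     0.007] w 0.0607 F [ 0.2 -0.1  0.4]
shift mm tool [ 2.  40.3  0.5] norm 40.36924280593684
jaw yaw -90.99 turn about tool y (rad) -0.0173 q6 1.8574814266868718
```

Request:
carry_out(series=[[0,38,0,0,0.3]])

```text
time: 8.88
position: [0.4997, 0.2339, 0.0578]
tool_rot: [-0.028, -0.705, 0.708, -0.016]
ft_force: [-0.2, -0.3, 0.4]
grip_width: 0.0611
```

```bash
python3 s.py 5 .4935 .232 .051 90
```

```text
t 9.12 pos [0.4964 0.2329 0.0553] x [-0.998  0.017 -0.053] y [ 0.053 -0.007 -0.999] z [-0.017 -1.     0.006] w 0.0608 F [-0.4  0.1 -0.3]
shift mm tool [3.1 4.1 0.9] norm 5.271382854401589
jaw yaw -90.98 turn about tool y (rad) -0.0172 q6 1.8600997218641808
```

Request:
carry_out(series=[[3,4,1,0,0.3]])

```text
time: 9.25
position: [0.495, 0.2323, 0.053]
tool_rot: [-0.026, -0.705, 0.709, -0.014]
ft_force: [-0.1, -0.4, 0.1]
grip_width: 0.0608
```

```bash
python3 s.py 5 .4935 .232 .051 90; python3 -c "
from meas import *
snap('wrist','w4')"
```

```text
t 9.5 pos [0.4938 0.232  0.0516] x [-0.998  0.017 -0.053] y [ 0.053 -0.007 -0.999] z [-0.017 -1.     0.006] w 0.0612 F [ 1.5 -0.   0.9]
shift mm tool [ 0.3  0.6 -0. ] norm 0.6400908291845513
jaw yaw -90.99 turn about tool y (rad) -0.0172 q6 1.8603932036900241
```

Request:
carry_out(series=[[0,0,0,0,1],[0,0,0,0,1]], squeeze=35)

```text
time: 9.8
position: [0.4938, 0.232, 0.0515]
tool_rot: [-0.025, -0.705, 0.709, -0.013]
ft_force: [0.0, -0.2, -0.7]
grip_width: 0.0479
```

```bash
python3 s.py 7 .4935 .232 .051 90;  python3 -c "
from meas import *
snap('wrist','w5')"
```

```text
t 10.15 pos [0.4938 0.232  0.0515] x [-0.998  0.017 -0.053] y [ 0.053 -0.007 -0.999] z [-0.017 -1.     0.006] w 0.0232 F [ 0.5 -0.5 -0.3]
shift mm tool [ 0.3  0.5 -0. ] norm 0.5668051164718295
jaw yaw -90.99 turn about tool y (rad) -0.0172 q6 1.8603812287150683
```

View pics/w5.png

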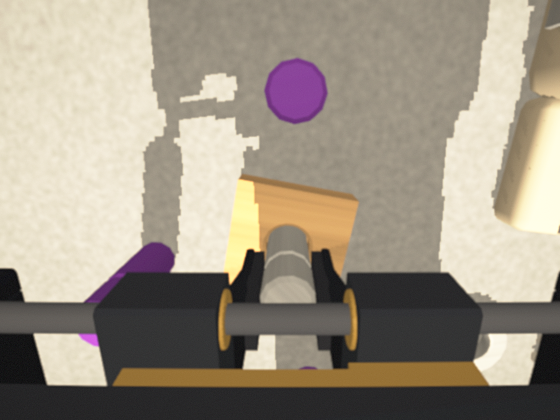

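Gripped at 23 mm, which is about the 24 mm spindle. Now lift straight up.

Request:
carry_out(series=[[-2,-40,0,0,1]])

```text
time: 10.32
position: [0.4918, 0.2317, 0.0892]
tool_rot: [-0.023, -0.704, 0.71, -0.01]
ft_force: [0.6, -0.8, -2.4]
grip_width: 0.0228
```

```bash
python3 s.py 5 .4938 .232 .145 90
```

```text
t 10.57 pos [0.4929 0.232  0.0909] x [-0.999  0.017 -0.052] y [ 0.051 -0.007 -0.999] z [-0.017 -1.     0.007] w 0.0228 F [-0.4 -0.3 -2.4]
shift mm tool [ -3.7 -54.    0.3] norm 54.1236295024196
jaw yaw -90.99 turn about tool y (rad) -0.0172 q6 1.8563041061618468
```

Request:
carry_out(series=[[-3,-55,0,0,1]])

```text
time: 10.7
position: [0.4884, 0.231, 0.1407]
tool_rot: [-0.019, -0.703, 0.711, -0.007]
ft_force: [1.1, 0.2, -2.2]
grip_width: 0.0235
```

```bash
python3 s.py 5 .5327 .0399 .145 90
```

```text
t 10.95 pos [0.4917 0.232  0.1447] x [-0.999  0.017 -0.049] y [ 0.049 -0.008 -0.999] z [-0.017 -1.     0.007] w 0.023 F [ 0.1  0.2 -2.8]
shift mm tool [-44.2   3.2 191.4] norm 196.44499437882988
jaw yaw -90.99 turn about tool y (rad) -0.0172 q6 1.8517348868818277
```

Request:
carry_out(series=[[-11,1,48,0,1]])

```text
time: 11.08
position: [0.5002, 0.1853, 0.1428]
tool_rot: [-0.02, -0.704, 0.71, -0.012]
ft_force: [1.0, 0.2, -2.5]
grip_width: 0.0228
```

```bash
python3 s.py 4 .5327 .0399 .145 90
```

```text
t 11.28 pos [0.5007 0.1829 0.1428] x [-0.999  0.019 -0.045] y [ 0.044 -0.009 -0.999] z [-0.019 -1.     0.008] w 0.0231 F [-0.6 -0.6 -2.2]
shift mm tool [-34.8   0.5 142.4] norm 146.55581344982733
jaw yaw -91.12 turn about tool y (rad) -0.0195 q6 1.7530674300747153
```

Request:
carry_out(series=[[-11,1,48,0,1]])

```text
time: 11.4
position: [0.5094, 0.137, 0.1415]
tool_rot: [-0.02, -0.704, 0.709, -0.01]
ft_force: [1.2, -0.7, -2.3]
grip_width: 0.0232
```

```bash
python3 s.py 4 .5327 .0399 .145 90
```

```text
t 11.6 pos [0.51   0.1347 0.1418] x [-0.999  0.021 -0.042] y [ 0.042 -0.008 -0.999] z [-0.021 -1.     0.007] w 0.0232 F [ 0.3 -0.  -3.1]
shift mm tool [-24.7  -1.5  94.4] norm 97.56247445002052
jaw yaw -91.2 turn about tool y (rad) -0.0209 q6 1.6535482704000604
```

Request:
carry_out(series=[[-11,1,48,0,1]])

```text
time: 11.72
position: [0.5187, 0.0896, 0.141]
tool_rot: [-0.019, -0.705, 0.709, -0.009]
ft_force: [0.5, -1.0, -2.6]
grip_width: 0.0232
```

```bash
python3 s.py 4 .5327 .0399 .145 90
```

```text
t 11.93 pos [0.5196 0.0872 0.1412] x [-0.999  0.021 -0.041] y [ 0.041 -0.008 -0.999] z [-0.022 -1.     0.007] w 0.023 F [ 0.3  1.  -2.3]
shift mm tool [-14.3  -2.9  47. ] norm 49.189663563379106
jaw yaw -91.23 turn about tool y (rad) -0.0215 q6 1.55492664879855
```

Request:
carry_out(series=[[-15,0,47,0,1]])

```text
time: 12.05
position: [0.5314, 0.0437, 0.1416]
tool_rot: [-0.019, -0.705, 0.709, -0.008]
ft_force: [0.3, -0.1, -2.4]
grip_width: 0.0234
```

```bash
python3 s.py 5 .5332 .0399 .125 90; python3 -c "
from meas import *
snap('wrist','w6'); snap('scene','s6')
B=([.4,-.1],[.65,.12])
comps('w6',[('flange',.0705,.082,*B,50)])
p=np.load('s6.npz')['p']; save(cv2.resize(p[150:260,240:380],None,fx=5,fy=5,interpolation=cv2.INTER_CUBIC),'s6c.png')"
```

```text
t 12.3 pos [0.5326 0.0413 0.1418] x [-0.999  0.021 -0.039] y [ 0.039 -0.007 -0.999] z [-0.021 -1.     0.006] w 0.0233 F [ 0.6  1.1 -2.8]
shift mm tool [-0.  16.8  1.3] norm 16.843683535986482
jaw yaw -91.19 turn about tool y (rad) -0.0208 q6 1.4617229767136646
w6 flange px [290. 210.] n 6498 mean [0.544  0.0398 0.0762] rect [531.9  40. ] [70.4 70.7] 81.8 z [0.0749 0.0778]
```

View pics/w6.png

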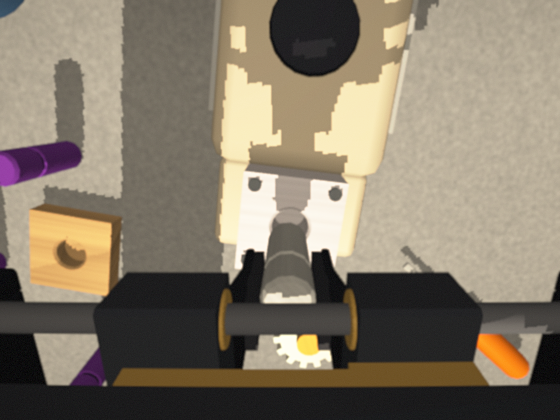

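View pics/s6c.png

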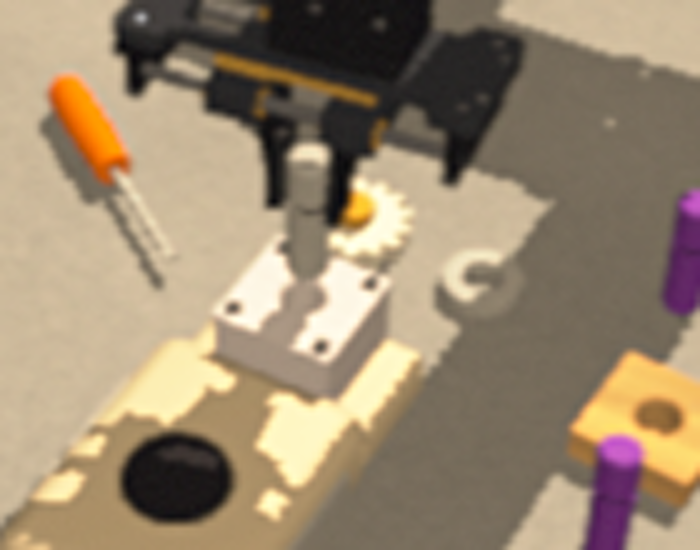

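The spindle hangs above the bore and the block is empty. The wrist picture agrees with the flange centre at (531.9, 40.0). Lowering.

Request:
carry_out(series=[[-0.7,17,1.3,0,1]])

```text
time: 12.52
position: [0.5344, 0.0414, 0.1258]
tool_rot: [-0.021, -0.705, 0.709, -0.009]
ft_force: [0.8, 0.7, -2.5]
grip_width: 0.0233
```

```bash
python3 s.py 5 .5332 .040 .112 90
```

```text
t 12.78 pos [0.5337 0.0407 0.1251] x [-0.999  0.019 -0.039] y [ 0.039 -0.007 -0.999] z [-0.019 -1.     0.006] w 0.023 F [-0.5  0.3 -2.6]
shift mm tool [ 1.  13.1  0.7] norm 13.149733934396536
jaw yaw -91.08 turn about tool y (rad) -0.0189 q6 1.4591539980376211
```

Request:
carry_out(series=[[1,9,0.7,0,1]])

```text
time: 12.9
position: [0.5341, 0.0401, 0.1171]
tool_rot: [-0.021, -0.704, 0.709, -0.009]
ft_force: [-0.3, -0.9, -2.5]
grip_width: 0.0234
```

```bash
python3 s.py 4 .5332 .040 .106 90
```

```text
t 13.1 pos [0.5329 0.04   0.116 ] x [-0.999  0.019 -0.039] y [ 0.039 -0.007 -0.999] z [-0.019 -1.     0.006] w 0.0233 F [ 0.6 -0.3 -2.9]
shift mm tool [ 0.1 10.  -0.1] norm 9.95595387027751
jaw yaw -91.09 turn about tool y (rad) -0.019 q6 1.4575766530829477
```

Request:
carry_out(series=[[0.5,8,0,0,1]])

```text
time: 13.22
position: [0.5334, 0.0398, 0.1082]
tool_rot: [-0.021, -0.705, 0.709, -0.008]
ft_force: [0.2, -0.4, -2.3]
grip_width: 0.0232
```

```bash
python3 s.py 4 .5332 .040 .0815 90
```

```text
t 13.43 pos [0.5326 0.0399 0.1076] x [-0.999  0.019 -0.038] y [ 0.038 -0.007 -0.999] z [-0.019 -1.     0.006] w 0.0233 F [-0.5 -0.2 -2.9]
shift mm tool [ 0.4 26.1 -0.3] norm 26.128317545056625
jaw yaw -91.09 turn about tool y (rad) -0.0191 q6 1.457477646605029
```

No side force with the foot 14 mm into the bore. Continuing.

Request:
carry_out(series=[[0.2,13,0,0,1]])

```text
time: 13.55
position: [0.5335, 0.0397, 0.0949]
tool_rot: [-0.021, -0.705, 0.709, -0.007]
ft_force: [0.0, 1.3, -2.6]
grip_width: 0.0232
```

```bash
python3 s.py 4 .5330 .040 .0815 90
```

```text
t 13.75 pos [0.5326 0.0398 0.094 ] x [-0.999  0.019 -0.037] y [ 0.037 -0.006 -0.999] z [-0.019 -1.     0.006] w 0.0229 F [-0.4 -0.9 -2.7]
shift mm tool [ 0.1 12.5 -0.3] norm 12.527277624729898
jaw yaw -91.1 turn about tool y (rad) -0.0192 q6 1.4575201154858857
```

Request:
carry_out(series=[[0.2,9,0,0,1]])

```text
time: 13.88
position: [0.5333, 0.0397, 0.0853]
tool_rot: [-0.02, -0.705, 0.709, -0.007]
ft_force: [0.8, 0.1, -2.5]
grip_width: 0.0232
```

```bash
python3 s.py 4 .5330 .040 .0815 90
```

```text
t 14.07 pos [0.5326 0.0398 0.0847] x [-0.999  0.019 -0.037] y [ 0.037 -0.006 -0.999] z [-0.019 -1.     0.006] w 0.0229 F [ 0.2 -0.6 -2.9]
shift mm tool [-0.2  3.2 -0.2] norm 3.260535628108066
jaw yaw -91.09 turn about tool y (rad) -0.0191 q6 1.4574811552275444
```

Request:
carry_out(series=[[0,2.5,0,0,1]])

```text
time: 14.2
position: [0.5327, 0.0398, 0.0823]
tool_rot: [-0.02, -0.705, 0.709, -0.006]
ft_force: [-0.0, 0.0, -2.4]
grip_width: 0.0231
```

```bash
python3 s.py 4 .5330 .040 .0815 90
```

```text
t 14.4 pos [0.5327 0.0398 0.0822] x [-0.999  0.019 -0.036] y [ 0.036 -0.006 -0.999] z [-0.019 -1.     0.006] w 0.0228 F [ 0.1 -0.3 -2.6]
shift mm tool [-0.3  0.7 -0.3] norm 0.8314218848744314
jaw yaw -91.1 turn about tool y (rad) -0.0192 q6 1.4575303571614067
```

Request:
carry_out(series=[[0,1.5,0,0,1]])

```text
time: 14.52
position: [0.533, 0.0398, 0.0814]
tool_rot: [-0.02, -0.705, 0.709, -0.006]
ft_force: [-2.4, -0.5, 11.4]
grip_width: 0.0229
```

```bash
python3 s.py 4 .5330 .040 .0815 90
```

```text
t 14.72 pos [0.5329 0.0397 0.0814] x [-0.999  0.019 -0.037] y [ 0.037 -0.006 -0.999] z [-0.019 -1.     0.006] w 0.0231 F [-1.6 -0.3  4.3]
shift mm tool [-0.  -0.1 -0.3] norm 0.2611691426105639
jaw yaw -91.09 turn about tool y (rad) -0.0191 q6 1.457530046382754
```

It bottoms out at exactly the expected height with about 11 N. Release, then lift clear.

Request:
carry_out(series=[[0,0,0,0,0.3]])

```text
time: 14.85
position: [0.5332, 0.0397, 0.0816]
tool_rot: [-0.02, -0.705, 0.709, -0.007]
ft_force: [-0.9, -0.8, -0.1]
grip_width: 0.027
```

```bash
python3 s.py 8 .532 .040 .135 90
```

```text
t 15.25 pos [0.5329 0.0398 0.0813] x [-0.999  0.019 -0.037] y [ 0.037 -0.006 -0.999] z [-0.019 -1.     0.006] w 0.0562 F [ 0.4 -0.5 -0.3]
shift mm tool [ -1.1 -53.7   0.1] norm 53.72185323709111
jaw yaw -91.1 turn about tool y (rad) -0.0192 q6 1.4575407300588696
```

Request:
carry_out(series=[[-1,-53,0,0,0.3]])

```text
time: 15.38
position: [0.5289, 0.0403, 0.1309]
tool_rot: [-0.016, -0.705, 0.709, -0.002]
ft_force: [1.4, -0.3, -0.6]
grip_width: 0.0597
```

```bash
python3 s.py 5 .45 .03 .25 91; python3 -c "
from meas import *
snap('wrist','w7'); snap('scene','s7')
comps('w7',[('sp',.110,.13,[.5,.0],[.57,.08],30),('flange',.0705,.082,[.4,-.1],[.65,.12],50)])
p=np.load('s7.npz')['p']; save(cv2.resize(p[150:260,240:380],None,fx=5,fy=5,interpolation=cv2.INTER_CUBIC),'s7c.png')"
```

```text
t 15.62 pos [0.5317 0.0401 0.1343] x [-0.999  0.019 -0.037] y [ 0.037 -0.006 -0.999] z [-0.019 -1.     0.006] w 0.0606 F [0.5 0.4 0.5]
shift mm tool [  77.1 -118.6   12.3] norm 142.0213258806663
jaw yaw -91.09 turn about tool y (rad) -0.0365 q6 1.4575023447637767
w7 sp px [288. 251.] n 1355 mean [0.5329 0.0403 0.1156] rect [531.7  40.3] [22.7 23.8] 88.8 z [0.1129 0.117 ]
w7 flange px [288. 222.] n 8693 mean [0.5367 0.0399 0.0763] rect [532.  40.] [70.4 70.7] 81.7 z [0.0749 0.0784]
```

View pics/s7c.png

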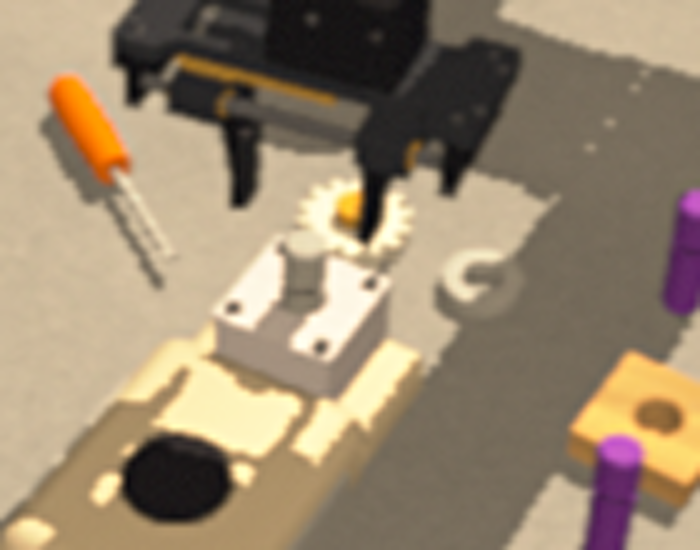

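View pics/w7.png

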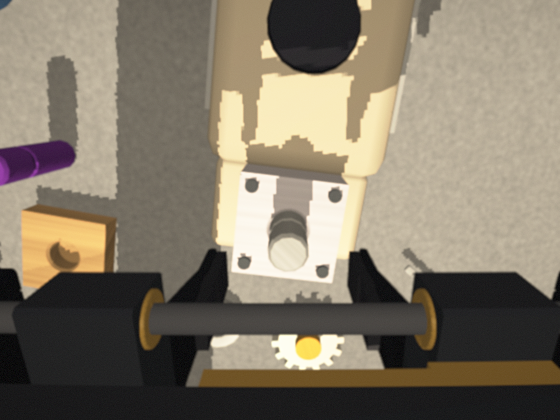

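The spindle is home: its top reads 0.1156 m against 0.115 expected, with axis (531.9, 40.2). Now to the pliers. I rise with a few idle rows, which trims the tilt.

Request:
carry_out(series=[[0,-62,0,0,0],[0,-60,0,0,0],[0,0,0,0,0],[0,0,0,0,0],[0,0,0,0,0],[0,0,0,0,0]])

```text
time: 16.48
position: [0.5219, 0.0412, 0.248]
tool_rot: [-0.011, -0.706, 0.708, 0.002]
ft_force: [0.0, 0.0, 0.1]
grip_width: 0.087
```

```bash
python3 s.py 3 .46 -.29 .26 89
```

```text
t 16.62 pos [0.5224 0.0412 0.2486] x [-1.     0.02  -0.014] y [ 0.014 -0.003 -1.   ] z [-0.02  -1.     0.003] w 0.0871 F [-0.  -0.1  0.3]
shift mm tool [ 55.7 -11.1 332.4] norm 337.1914698065827
jaw yaw -91.13 turn about tool y (rad) -0.0022 q6 1.457223692755107
```

The tilt dropped to 0.8°. Crossing to the pliers.

Request:
carry_out(series=[[9,-3,55,0,0],[9,-3,55,0,0],[9,-2,55,0,0],[9,-2,55,0,0],[9,0,55,0,0],[9,0,55,0,0]])

```text
time: 17.38
position: [0.4629, -0.2934, 0.2579]
tool_rot: [-0.009, -0.706, 0.708, -0.002]
ft_force: [1.2, -0.7, 0.3]
grip_width: 0.0868
```

```bash
python3 s.py 5 .46 -.298 .21 89;  python3 -c "
from meas import *
snap('wrist','w8')
B=([.35,-.4],[.65,-.2])
comps('w8',[('bar',.075,.088,*B,15),('handles',.115,.2,*B,10),('tops',.155,.2,*B,10),('foot',.004,.02,*B,60)])"
```

```text
t 17.62 pos [ 0.463  -0.2911  0.2575] x [-1.     0.011 -0.014] y [ 0.014 -0.001 -1.   ] z [-0.011 -1.     0.001] w 0.0871 F [-0.6  0.3  0.1]
shift mm tool [ 3.6 47.5  6.9] norm 48.10087021175388
jaw yaw -90.61 turn about tool y (rad) 0.0067 q6 0.8065269552897344
w8 bar px [295. 117.] n 1254 mean [ 0.5287 -0.2983  0.0837] rect [ 521.7 -298.3] [33.9 55.9] 89.1 z [0.077 0.086]
w8 bar px [294. 186.] n 756 mean [ 0.4639 -0.2972  0.0834] rect [ 470.2 -297.5] [32.7 41.5] 89.4 z [0.0762 0.0865]
w8 handles px [264. 169.] n 442 mean [ 0.4935 -0.2728  0.1504] rect [ 492.5 -272.8] [16.5 12.4] 88.0 z [0.1208 0.1663]
w8 handles px [329. 170.] n 484 mean [ 0.4925 -0.3224  0.1493] rect [ 491.4 -322.5] [12.8 17.4] 0.4 z [0.1207 0.1663]
w8 tops px [258. 173.] n 226 mean [ 0.493  -0.2694  0.1636] rect [ 492.6 -269.2] [ 9.3 12.1] 88.1 z [0.1565 0.1668]
w8 tops px [335. 174.] n 228 mean [ 0.4918 -0.3262  0.1634] rect [ 491.3 -326.3] [12.6  9.6] 2.9 z [0.1565 0.1667]
w8 foot px [293. 116.] n 3172 mean [ 0.5264 -0.2976  0.013 ] rect [ 521.5 -298.3] [70.5 85.6] 89.5 z [0.0114 0.0144]
w8 foot px [274. 181.] n 392 mean [ 0.4532 -0.2741  0.0132] rect [ 455.5 -274.7] [21.1 43.2] 66.6 z [0.0117 0.0147]
w8 foot px [314. 180.] n 383 mean [ 0.4543 -0.3215  0.0131] rect [ 454.8 -322. ] [42.2 20.1] 23.2 z [0.0115 0.0145]
```

View pics/w8.png

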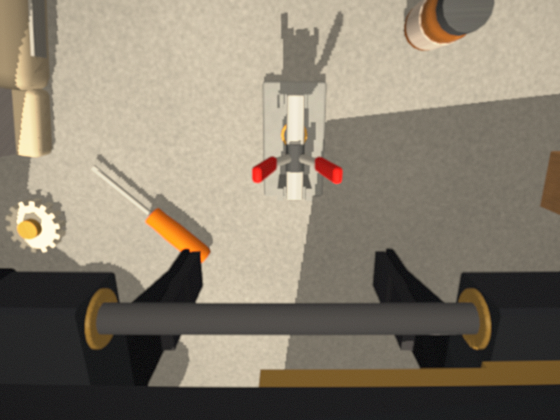

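The pliers sit centred at (295,165), handles at (264,169) and (329,170). The midpoint is (492.2, -297.7) mm and the yaw is about -1°.

Request:
carry_out(series=[[-29,20,7,0.007,0]])

```text
time: 17.8
position: [0.4925, -0.2961, 0.2394]
tool_rot: [-0.011, -0.706, 0.708, -0.0]
ft_force: [0.1, -0.1, -0.3]
grip_width: 0.0867
```

```bash
python3 s.py 4 .4923 -.2979 .1223 89
```

```text
t 18.0 pos [ 0.4924 -0.2957  0.2376] x [-1.     0.013 -0.013] y [ 0.013  0.    -1.   ] z [-0.013 -1.    -0.001] w 0.0866 F [-0.8  1.4  0.2]
shift mm tool [  1.5 115.3   2.3] norm 115.31692195330142
jaw yaw -90.77 turn about tool y (rad) 0.004 q6 0.8402054688796237
```

Request:
carry_out(series=[[0,58,0,0,0]])

```text
time: 18.12
position: [0.4965, -0.2976, 0.184]
tool_rot: [-0.012, -0.704, 0.71, -0.004]
ft_force: [0.4, -0.9, -1.6]
grip_width: 0.087
```

```bash
python3 s.py 4 .4923 -.2979 .1223 89
```

```text
t 18.32 pos [ 0.4925 -0.2947  0.1799] x [-1.     0.013 -0.011] y [ 0.011  0.002 -1.   ] z [-0.013 -1.    -0.002] w 0.0872 F [-0.  -0.6 -0.2]
shift mm tool [ 0.8 57.6  3.3] norm 57.726564326000194
jaw yaw -90.73 turn about tool y (rad) 0.0047 q6 0.8395224647777886
```

Request:
carry_out(series=[[0.5,40,3.2,0.004,0]])

```text
time: 18.45
position: [0.496, -0.3007, 0.1449]
tool_rot: [-0.013, -0.705, 0.709, -0.002]
ft_force: [0.7, 0.1, -0.7]
grip_width: 0.0869
```

```bash
python3 s.py 4 .4923 -.2979 .1223 89
```

```text
t 18.65 pos [ 0.493  -0.2983  0.1418] x [-1.     0.017 -0.013] y [ 0.013  0.    -1.   ] z [-0.017 -1.    -0.001] w 0.087 F [0.5 0.9 0.9]
shift mm tool [ 1.  19.5 -0.4] norm 19.482648897587737
jaw yaw -90.96 turn about tool y (rad) 0.0008 q6 0.8380949440298984
```

Request:
carry_out(series=[[0.5,17,0,0,0]])

```text
time: 18.77
position: [0.4948, -0.3001, 0.1276]
tool_rot: [-0.012, -0.705, 0.709, -0.001]
ft_force: [1.0, 0.3, -0.2]
grip_width: 0.0867
```

```bash
python3 s.py 5 .4923 -.2979 .1223 89; python3 -c "
from meas import *
snap('wrist','w9')"
```

```text
t 19.02 pos [ 0.4929 -0.2984  0.1251] x [-1.     0.017 -0.013] y [ 0.013  0.    -1.   ] z [-0.017 -1.    -0.   ] w 0.0873 F [ 1.1  0.6 -0.1]
shift mm tool [ 0.6  2.8 -0.5] norm 2.8806827716463634
jaw yaw -90.95 turn about tool y (rad) 0.0008 q6 0.8372844160986316
```

View pics/w9.png

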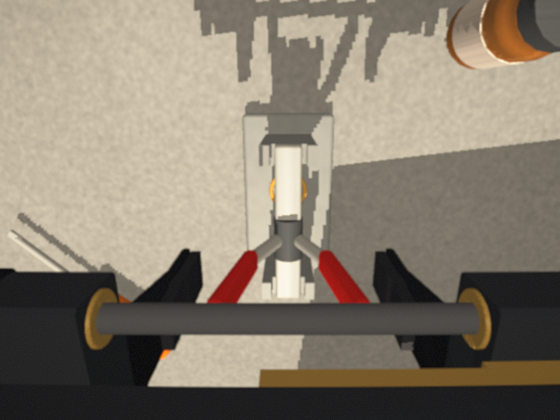

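The handles sit centred between the fingers. Final 3 mm, then squeeze.

Request:
carry_out(series=[[0.6,2.8,-0.5,0,0]])

```text
time: 19.2
position: [0.4927, -0.2982, 0.1227]
tool_rot: [-0.011, -0.707, 0.707, 0.001]
ft_force: [1.3, -0.1, -0.3]
grip_width: 0.0868
```

```bash
python3 s.py 4 .4923 -.2979 .1223 89
```

```text
t 19.4 pos [ 0.4923 -0.2979  0.1223] x [-1.     0.017 -0.013] y [ 0.013  0.    -1.   ] z [-0.017 -1.    -0.   ] w 0.087 F [ 1.   0.2 -0. ]
shift mm tool [ 0. -0.  0.] norm 0.054250787306655814
jaw yaw -90.95 turn about tool y (rad) 0.0008 q6 0.8371535724097725
```

Request:
carry_out(series=[[0,0,0,0,1]], squeeze=60)

```text
time: 19.52
position: [0.4924, -0.2979, 0.1223]
tool_rot: [0.011, 0.707, -0.707, -0.001]
ft_force: [0.1, -0.2, 0.4]
grip_width: 0.0827
```

```bash
for i in 1 2 3; do python3 s.py 5 .4923 -.2979 .1223 89; done; python3 -c "
from meas import *
snap('wrist','w10'); snap('scene','s10')
p=np.load('s10.npz')['p']; save(cv2.resize(p[110:210,150:270],None,fx=5,fy=5,interpolation=cv2.INTER_CUBIC),'s10c.png')"
```

```text
t 19.77 pos [ 0.4924 -0.2981  0.1225] x [-1.     0.017 -0.013] y [ 0.013 -0.    -1.   ] z [-0.017 -1.     0.   ] w 0.0644 F [-0.8 -0.6  4. ]
shift mm tool [ 0.2  0.2 -0.2] norm 0.32537965889208176
jaw yaw -90.95 turn about tool y (rad) 0.0009 q6 0.8371478649673552
t 20.02 pos [ 0.493  -0.2987  0.1237] x [-1.     0.017 -0.015] y [ 0.015 -0.002 -1.   ] z [-0.017 -1.     0.002] w 0.045 F [-0.8  0.2  8.9]
shift mm tool [ 0.7  1.4 -0.8] norm 1.7822080534311895
jaw yaw -90.95 turn about tool y (rad) 0.0009 q6 0.837166196590465
t 20.27 pos [ 0.4932 -0.2987  0.1244] x [-1.     0.017 -0.015] y [ 0.015 -0.002 -1.   ] z [-0.017 -1.     0.002] w 0.0309 F [-1.3  0.6 11.6]
shift mm tool [ 0.9  2.1 -0.8] norm 2.3977599017760802
jaw yaw -90.95 turn about tool y (rad) 0.0009 q6 0.8371652154060683
```

View pics/w10.png

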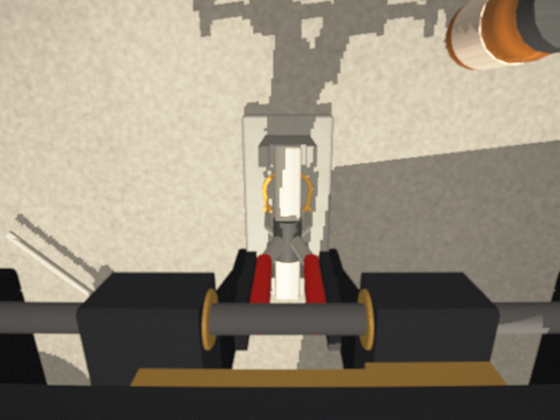

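View pics/s10c.png

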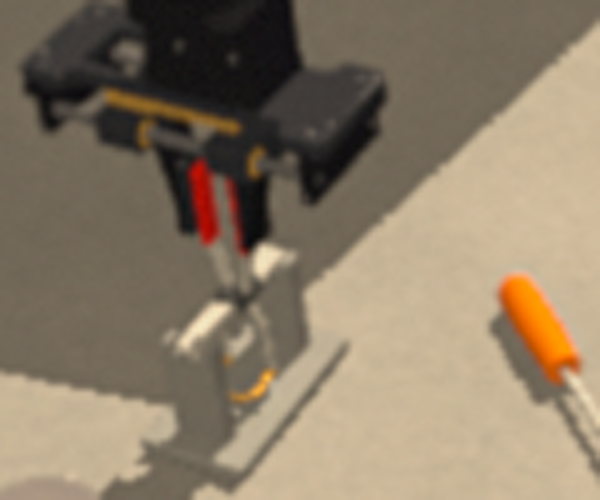

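Request:
carry_out(series=[[-0.5,-40,0,0,1]])

```text
time: 20.5
position: [0.4908, -0.2967, 0.162]
tool_rot: [0.009, 0.708, -0.706, -0.003]
ft_force: [0.9, -0.9, -2.3]
grip_width: 0.0312
```

```bash
python3 s.py 5 .4932 -.2987 .2444 89
```

```text
t 20.75 pos [ 0.4923 -0.2979  0.1635] x [-1.     0.017 -0.014] y [ 0.014 -0.001 -1.   ] z [-0.017 -1.     0.   ] w 0.0311 F [ 0.3  0.6 -2.8]
shift mm tool [ -2.1 -80.9   0.8] norm 80.91733379257785
jaw yaw -90.95 turn about tool y (rad) 0.0009 q6 0.8383332589352411
```

Request:
carry_out(series=[[-1,-40,0,0,1]])

```text
time: 20.88
position: [0.4896, -0.2952, 0.199]
tool_rot: [0.007, 0.71, -0.704, -0.004]
ft_force: [-0.1, -0.1, -1.6]
grip_width: 0.0309
```

```bash
python3 s.py 5 .4932 -.2987 .2444 89
```

```text
t 21.12 pos [ 0.4918 -0.297   0.2017] x [-1.     0.017 -0.011] y [ 0.011  0.002 -1.   ] z [-0.017 -1.    -0.002] w 0.031 F [ 0.   0.9 -3.1]
shift mm tool [ -1.9 -42.7   1.6] norm 42.76662421977289
jaw yaw -90.95 turn about tool y (rad) 0.0009 q6 0.8399635030131327
```

Request:
carry_out(series=[[-1,-40,0,0,1]])

```text
time: 21.25
position: [0.4892, -0.2945, 0.2367]
tool_rot: [0.006, 0.711, -0.703, -0.006]
ft_force: [0.3, -0.6, -2.6]
grip_width: 0.0309
```

```bash
python3 s.py 5 .4932 -.2987 .2444 89; python3 -c "
from meas import *
snap('wrist','w11'); snap('scene','s11')
p=np.load('s11.npz')['p']; save(cv2.resize(p[60:200,130:270],None,fx=4,fy=4,interpolation=cv2.INTER_CUBIC),'s11c.png')
p=np.load('w11.npz')['p']; save(cv2.resize(p[120:320,200:380],None,fx=3,fy=3,interpolation=cv2.INTER_CUBIC),'w11c.png')
comps('w11',[('bar',.185,.21,[.4,-.35],[.6,-.25],20)])"
```

```text
t 21.5 pos [ 0.4913 -0.2963  0.2397] x [-1.     0.017 -0.008] y [ 0.008  0.004 -1.   ] z [-0.017 -1.    -0.004] w 0.0306 F [ 0.8 -0.2 -3. ]
shift mm tool [-2.  -4.7  2.4] norm 5.595109125527848
jaw yaw -90.95 turn about tool y (rad) 0.0009 q6 0.8414611619469519
w11 bar px [287. 219.] n 3922 mean [ 0.5025 -0.2955  0.2   ] rect [ 497.8 -294.8] [22.9 99.6] 89.9 z [0.1976 0.2046]
```

View pics/w11c.png

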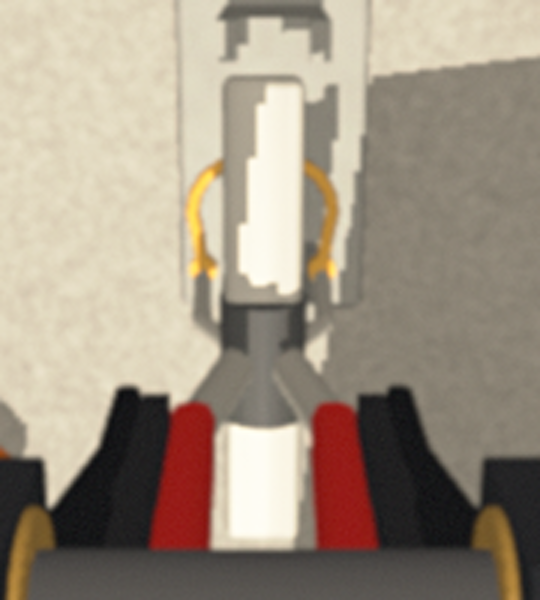

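View pics/s11c.png

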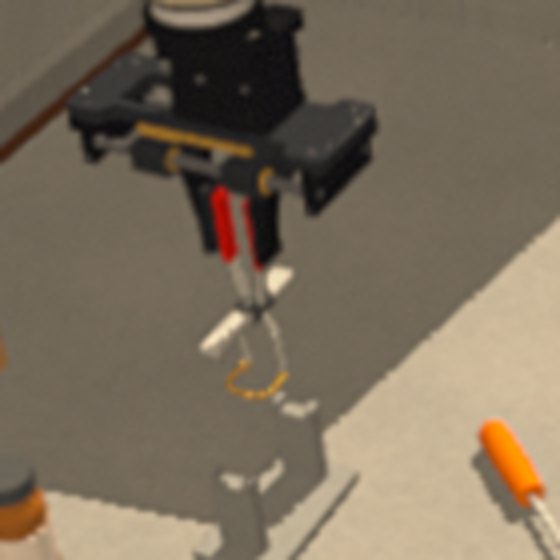

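The pliers are free of the stand, handles parallel and the ring spread. Measuring the ring by its brass colour and depth.

```bash
cat > ring.py <<'E'
from meas import *
V=np.array([-10.2,100.6,-1.0])/1000
def ring(tag,z0):
    z=np.load(tag+'.npz');p,d=z['p'],z['d'];c=json.load(open(tag+'.json'));W=cloud(d,c)
    hsv=cv2.cvtColor(p,cv2.COLOR_RGB2HSV)
    m=(hsv[...,0]>10)&(hsv[...,0]<28)&(hsv[...,1]>120)&(hsv[...,2]>90)&(abs(W[...,2]-z0)<.012)
    m[290:]=False
    q=W[m]; print('n',m.sum(),'z',np.nanpercentile(q[:,2],[5,50,95]).round(4),'x',np.nanpercentile(q[:,0],[2,98]).round(4),'y',np.nanpercentile(q[:,1],[2,98]).round(4))
    L=q[q[:,1]>np.median(q[:,1])]
    xy=q[:,:2]; f=lambda s: np.hypot(xy[:,0]-s[0],xy[:,1]-s[1])-s[2]
    from scipy.optimize import least_squares
    r=least_squares(f,[xy[:,0].mean(),xy[:,1].mean(),.016],loss='soft_l1',f_scale=.0005); print('circle',r.x.round(4))
    return m
def pred():
    o=robot.get_obs();M=R.from_quat(o['tool_rot']).as_matrix(); print('pred ring',(o['position']+M@V).round(4),'pl x tilt',M[:,1].round(3))
E
python3 -c "
from ring import *
pred(); m=ring('w11',.14); v,u=np.nonzero(m); print(u.min(),u.max(),v.min(),v.max())"
```

```text
pred ring [ 0.5022 -0.2949  0.1391] pl x tilt [ 0.008  0.005 -1.   ]
n 326 z [0.1407 0.1419 0.1431] x [0.4904 0.5183] y [-0.3132 -0.2768]
circle [ 0.5039 -0.295   0.018 ]
262 311 174 212
```

```bash
cat > rt.py <<'E'
import sys
from ring import *
n=int(sys.argv[1]);t=np.array([float(a) for a in sys.argv[2:5]])
for i in range(n): optics.camera('wrist')
o=robot.get_obs();M=R.from_quat(o['tool_rot']).as_matrix(); r=o['position']+M@V
print('t',round(o['time'],2),'ring',r.round(4),'y',M[:,1].round(4),'zyaw',np.degrees(np.arctan2(M[1,2],M[0,2])).round(2),'w',round(o['grip_width'],4),'F',o['ft_force'].round(1),'shift',(M.T@(t-r)*1000).round(1))
E
python3 rt.py 0 .5319 .0402 .145
```

```text
t 21.6 ring [ 0.5022 -0.2949  0.1391] y [ 0.0079  0.0046 -1.    ] zyaw -90.95 w 0.0308 F [ 0.3 -0.7 -2.6] shift [ -24.2   -4.1 -335.5]
```

Request:
carry_out(series=[[-3.5,-1.5,-50,0,1],[-3.5,-1,-50,0,1],[-3.5,-1,-50,0,1],[-3.5,-1,-50,0,1],[-3.5,-1,-50,0,1]])

```text
time: 22.22
position: [0.5115, -0.043, 0.2398]
tool_rot: [0.009, 0.71, -0.704, -0.009]
ft_force: [0.3, 0.1, -3.5]
grip_width: 0.0307
```

```bash
python3 rt.py 4 .5319 .0402 .145
```

```text
t 22.43 ring [ 0.5218 -0.0422  0.1395] y [-3.0e-04  7.8e-03 -1.0e+00] zyaw -91.29 w 0.0305 F [ 0.5 -0.8 -2.1] shift [ -8.2  -4.9 -82.7]
```

Request:
carry_out(series=[[-4,-5,-41,0,1]])

```text
time: 22.55
position: [0.517, -0.0055, 0.2446]
tool_rot: [0.009, 0.709, -0.705, -0.01]
ft_force: [0.7, 0.9, -1.6]
grip_width: 0.0313
```

```bash
python3 rt.py 4 .5319 .0402 .145
```

```text
t 22.75 ring [ 0.5267 -0.0024  0.1443] y [-9.0e-04  6.9e-03 -1.0e+00] zyaw -91.29 w 0.031 F [-0.2 -0.  -3.4] shift [ -4.3  -0.4 -42.7]
```

Request:
carry_out(series=[[-4,0,-41,0,1]])

```text
time: 22.88
position: [0.5222, 0.0337, 0.2449]
tool_rot: [0.01, 0.709, -0.705, -0.01]
ft_force: [0.6, 1.1, -2.0]
grip_width: 0.0313
```

```bash
python3 rt.py 5 .5319 .0402 .125; python3 -c "
from ring import *
snap('wrist','w12'); snap('scene','s12')
p=np.load('s12.npz')['p']; save(cv2.resize(p[120:250,240:380],None,fx=4,fy=4,interpolation=cv2.INTER_CUBIC),'s12c.png')
p=np.load('w12.npz')['p']; save(cv2.resize(p[120:320,200:380],None,fx=3,fy=3,interpolation=cv2.INTER_CUBIC),'w12c.png')
pred(); ring('w12',.145)
comps('w12',[('sp',.11,.122,[.5,.0],[.57,.08],20)])"
```

```text
t 23.12 ring [0.5316 0.0369 0.1443] y [-0.0012  0.0059 -1.    ] zyaw -91.34 w 0.0311 F [-0.3 -0.  -2.2] shift [-0.3 19.3 -3.2]
pred ring [0.5316 0.037  0.1445] pl x tilt [-0.001  0.006 -1.   ]
n 276 z [0.146  0.1471 0.1482] x [0.5198 0.5474] y [0.0187 0.055 ]
circle [0.5329 0.0368 0.0181]
w12 sp px [272. 186.] n 56 mean [0.5311 0.05   0.1154] rect [530.4  50.2] [15.   3.3] 2.5 z [0.114  0.1167]
```

View pics/w12c.png

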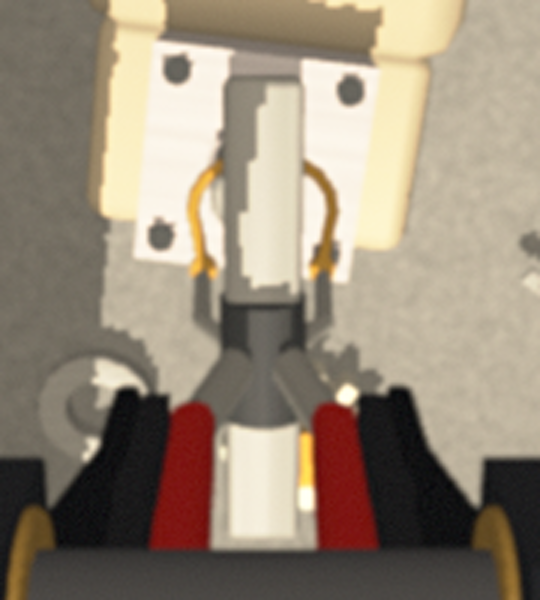

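View pics/s12c.png

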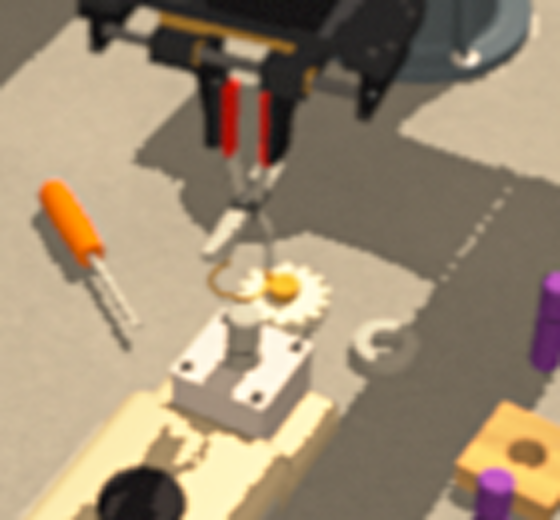

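```bash
python3 -c "
from ring import *
c=json.load(open('w12.json'))
for uv in [(200+203/3,120+270/3),(200+322/3,120+270/3)]: print(uv,ray(*uv,.1465,c))
# draw brass in finer crop
p=np.load('w12.npz')['p'];save(cv2.resize(p[160:230,245:325],None,fx=9,fy=8,interpolation=cv2.INTER_NEAREST),'w12d.png')
z=np.load('w12.npz');W=cloud(z['d'],c);print(W[200:216:2,264:272:2,:].round(3).tolist()[0]); 
"
```

```text
(267.6666666666667, 210.0) [0.52008581 0.05217257 0.1465    ]
(307.3333333333333, 210.0) [0.51946447 0.02149297 0.1465    ]
[[0.528, 0.055, 0.146], [0.528, 0.053, 0.147], [0.528, 0.052, 0.146], [0.507, 0.055, 0.077]]
```

View pics/w12d.png

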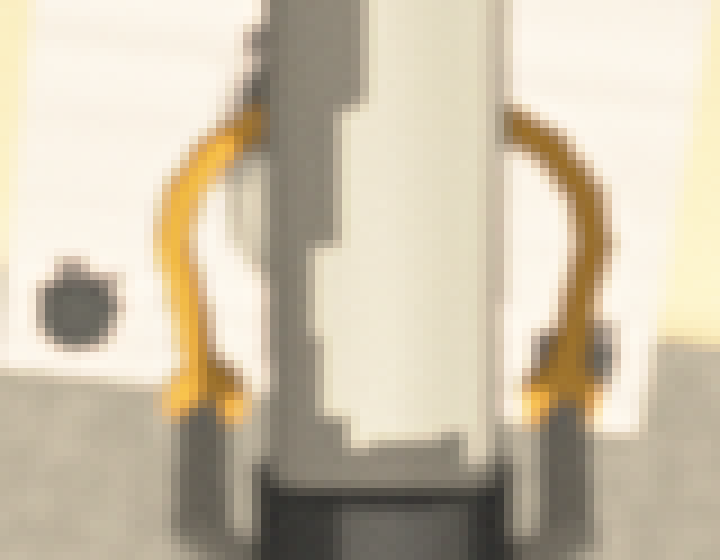

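Request:
carry_out(series=[[0,17,-3.3,0,1]])

```text
time: 23.35
position: [0.5229, 0.0375, 0.2291]
tool_rot: [0.01, 0.709, -0.705, -0.008]
ft_force: [-0.7, 0.1, -2.4]
grip_width: 0.0308
```

```bash
python3 rt.py 5 .5314 .0402 .105; python3 -c "
from ring import *
snap('wrist','w13'); snap('scene','s13'); snap('top','t13')
p=np.load('s13.npz')['p']; save(cv2.resize(p[160:230,260:340],None,fx=8,fy=8,interpolation=cv2.INTER_CUBIC),'s13c.png')
p=np.load('w13.npz')['p']; save(cv2.resize(p[160:230,245:325],None,fx=9,fy=8,interpolation=cv2.INTER_CUBIC),'w13c.png')
pred(); ring('w13',.127)"
```

```text
t 23.6 ring [0.532  0.0397 0.1278] y [-6.0e-04  6.1e-03 -1.0e+00] zyaw -91.43 w 0.0307 F [ 0.   0.5 -2.7] shift [ 0.6 22.8 -0.4]
pred ring [0.5322 0.04   0.1281] pl x tilt [ 0.     0.006 -1.   ]
n 270 z [0.1294 0.1307 0.1318] x [0.52   0.5476] y [0.0214 0.0578]
circle [0.5334 0.0395 0.0181]
```

View pics/w13c.png

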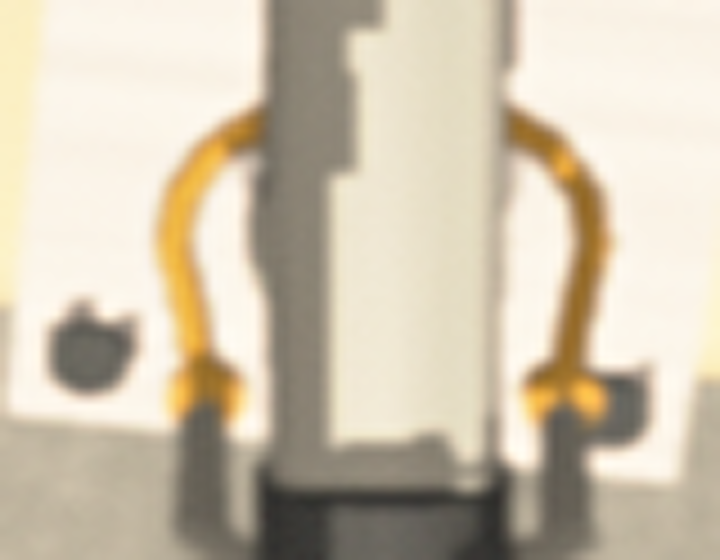

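View pics/s13c.png

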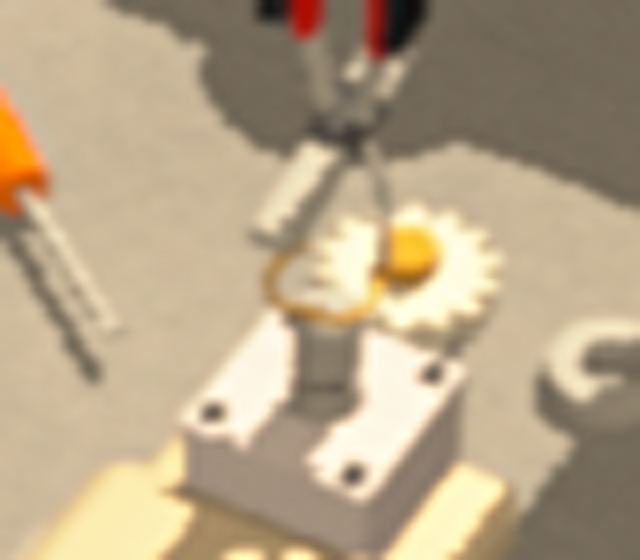

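```bash
python3 -c "
from ring import *
from scipy.optimize import least_squares
z=np.load('s13.npz');p=z['p'];c=json.load(open('s13.json'))
hsv=cv2.cvtColor(p,cv2.COLOR_RGB2HSV)
m=(hsv[...,0]>10)&(hsv[...,0]<26)&(hsv[...,1]>110); mm=np.zeros_like(m);mm[188:202,290:309]=1;m&=mm
v,u=np.nonzero(m);print(len(u),u.min(),u.max(),v.min(),v.max())
q=np.array([ray(a,b,.1281,c) for a,b in zip(u,v)])[:,:2]
r=least_squares(lambda s:np.hypot(*(q-s[:2]).T)-s[2],[.533,.04,.016],loss='soft_l1',f_scale=.0005);print('ring scene',r.x.round(4)); print(q.min(0),q.max(0))
# spindle top in scene s7 (depth)
comps('s7',[('sp',.112,.122,[.5,.0],[.57,.08],5)])
comps('s13',[('flange',.070,.079,[.4,-.1],[.65,.12],50)]);comps('s7',[('flange',.070,.079,[.4,-.1],[.65,.12],50)])
"
```

```text
42 293 308 189 200
ring scene [0.5285 0.0374 0.0194]
[0.50290498 0.01906169] [0.54949017 0.05697649]
s7 sp px [301. 199.] n 48 mean [0.533  0.0409 0.1162] rect [533.3  41.1] [20.9 21.3] 25.0 z [0.1133 0.1193]
s13 flange px [300. 212.] n 392 mean [0.5399 0.0421 0.076 ] rect [532.3  40.1] [73.3 75.2] 81.7 z [0.0719 0.0787]
s7 flange px [300. 211.] n 384 mean [0.5394 0.0413 0.0759] rect [532.4  40.3] [74.7 72.6] 83.2 z [0.0717 0.0786]
```

Request:
carry_out(series=[[0.6,12,-0.5,0,1]])

```text
time: 23.88
position: [0.5226, 0.0391, 0.2175]
tool_rot: [0.01, 0.709, -0.705, -0.007]
ft_force: [-0.1, -0.2, -2.8]
grip_width: 0.031
```

```bash
python3 rt.py 5 .5316 .0404 .087
```

```text
t 24.12 ring [0.5315 0.0407 0.1158] y [-4.0e-04  6.2e-03 -1.0e+00] zyaw -91.39 w 0.0305 F [ 0.3 -0.3 -2.7] shift [-0.1 28.8  0.5]
```

Request:
carry_out(series=[[0.2,9,0,0,1]])

```text
time: 24.25
position: [0.522, 0.0393, 0.2078]
tool_rot: [0.009, 0.709, -0.705, -0.008]
ft_force: [0.7, -0.3, -2.5]
grip_width: 0.0311
```

```bash
python3 rt.py 5 .5316 .0404 .087; python3 -c "
from ring import *
snap('wrist','w14'); snap('scene','s14')
p=np.load('s14.npz')['p']; save(cv2.resize(p[160:230,260:340],None,fx=8,fy=8,interpolation=cv2.INTER_CUBIC),'s14c.png')
p=np.load('w14.npz')['p']; save(cv2.resize(p[160:230,245:325],None,fx=9,fy=8,interpolation=cv2.INTER_CUBIC),'w14c.png')
pred(); ring('w14',.109)"
```

```text
t 24.5 ring [0.5312 0.0408 0.1067] y [-6.0e-04  6.1e-03 -1.0e+00] zyaw -91.39 w 0.0309 F [ 0.5  1.1 -2.8] shift [-0.4 19.7  0.5]
pred ring [0.5315 0.0407 0.1069] pl x tilt [-0.     0.006 -1.   ]
n 268 z [0.1083 0.1094 0.1106] x [0.5193 0.5472] y [0.0225 0.0588]
circle [0.5327 0.0407 0.018 ]
```

View pics/w14c.png

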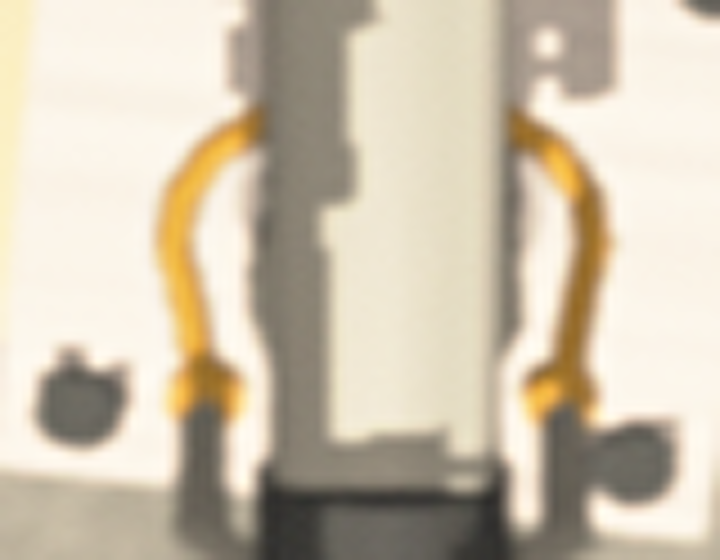

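View pics/s14c.png

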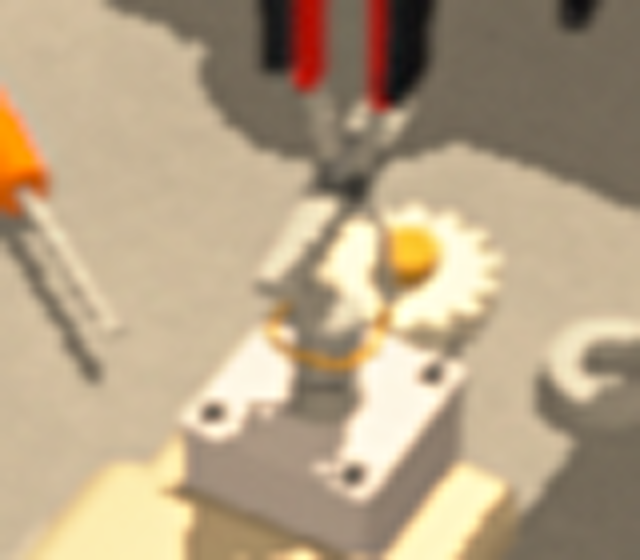

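The ring is around the spindle with even gaps on both sides and no contact force. Lowering to the groove.

Request:
carry_out(series=[[-0.2,11,0.4,0,1]])

```text
time: 24.72
position: [0.5225, 0.0389, 0.1971]
tool_rot: [0.01, 0.709, -0.705, -0.007]
ft_force: [0.1, -1.1, -1.9]
grip_width: 0.0306
```

```bash
python3 rt.py 5 .5315 .0402 .087
```

```text
t 24.98 ring [0.5315 0.0404 0.0957] y [-5.0e-04  6.2e-03 -1.0e+00] zyaw -91.39 w 0.031 F [ 0.  -0.3 -2.6] shift [-0.   8.7  0.3]
```

Request:
carry_out(series=[[0,8,0,0,1]])

```text
time: 25.1
position: [0.5221, 0.039, 0.1886]
tool_rot: [0.009, 0.709, -0.705, -0.008]
ft_force: [-0.1, -0.1, -3.3]
grip_width: 0.0309
```

```bash
python3 rt.py 6 .5315 .0402 .087; python3 -c "
from ring import *
snap('wrist','w15'); snap('scene','s15')
p=np.load('s15.npz')['p']; save(cv2.resize(p[160:230,260:340],None,fx=8,fy=8,interpolation=cv2.INTER_CUBIC),'s15c.png')
p=np.load('w15.npz')['p']; save(cv2.resize(p[160:230,245:325],None,fx=9,fy=8,interpolation=cv2.INTER_CUBIC),'w15c.png')
pred(); ring('w15',.090)"
```

```text
t 25.4 ring [0.5316 0.0404 0.0877] y [-3.0e-04  6.1e-03 -1.0e+00] zyaw -91.39 w 0.0309 F [ 0.6  0.1 -2.8] shift [0.1 0.7 0.2]
pred ring [0.5317 0.0405 0.0878] pl x tilt [-0.     0.006 -1.   ]
n 291 z [0.0891 0.0904 0.0917] x [0.5196 0.5477] y [0.0222 0.0585]
circle [0.533  0.0403 0.018 ]
```

View pics/w15c.png

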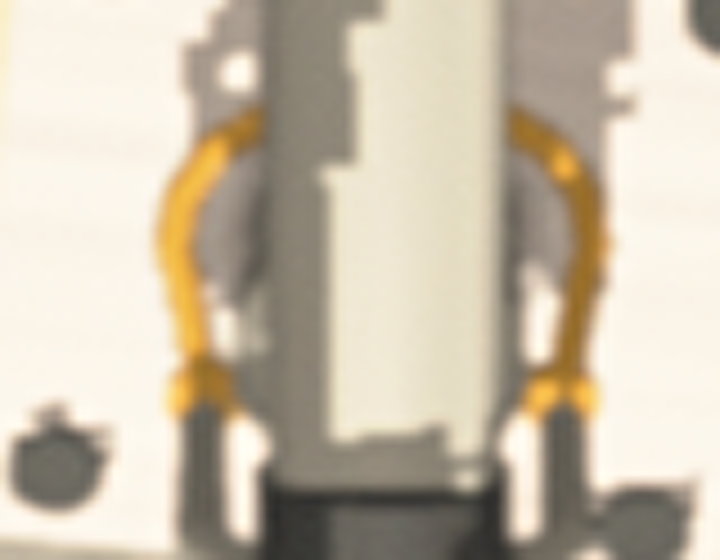

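View pics/s15c.png

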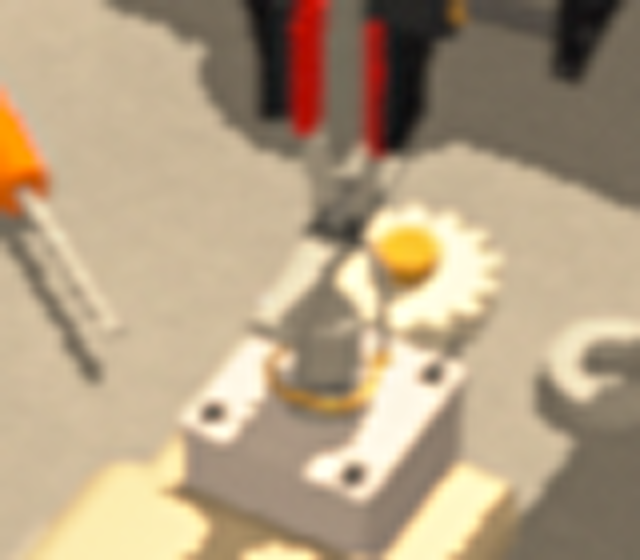

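Request:
carry_out(series=[[0.1,0.6,0.2,0,1]])

```text
time: 25.62
position: [0.5215, 0.0389, 0.188]
tool_rot: [0.009, 0.709, -0.705, -0.008]
ft_force: [-0.2, 0.1, -3.4]
grip_width: 0.031
```

```bash
python3 rt.py 6 .5316 .0402 .087; python3 -c "
from ring import *
snap('wrist','w16'); snap('scene','s16');snap('top','t16')
ring('w16',.089)"; python3 rt.py 4 .5316 .0402 .087
```

```text
t 25.93 ring [0.5316 0.0402 0.0873] y [-1.0e-04  6.1e-03 -1.0e+00] zyaw -91.39 w 0.0313 F [ 0.4  0.5 -2. ] shift [-0.   0.3  0. ]
n 293 z [0.0888 0.0899 0.091 ] x [0.5195 0.5476] y [0.022  0.0583]
circle [0.533  0.0401 0.018 ]
t 26.27 ring [0.5316 0.0402 0.0872] y [-1.0e-04  6.1e-03 -1.0e+00] zyaw -91.39 w 0.0306 F [ 1.1  0.2 -3. ] shift [-0.   0.2  0. ]
```

View pics/s16.png

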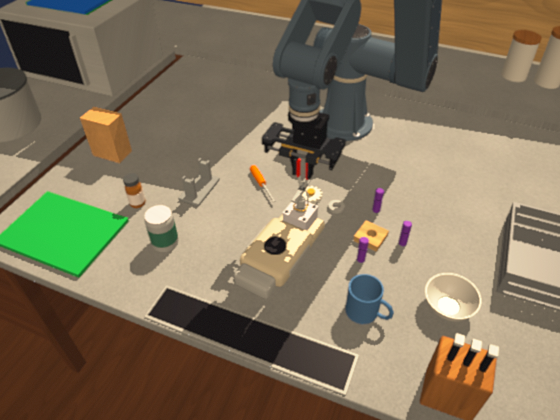

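The scene shows every bystander where it was, the block and stand empty, and the pliers over the flange near (303,200). The pose is stable and carries only the pliers' weight, so I hand in.

```bash
python3 -c "
from rig import robot
print(robot.hand_in())"
```

```text
the job is handed in; nothing more can be done
None
```

I put the steel spindle foot first into the bore, let it go, then lowered the spread ring over it to the groove. I handed the job in at 26.3 s with the pliers still squeezed at 60 N; no verdict is reported.

**Spindle:** It touched bottom at exactly the expected height. After release its top measured 115.6 mm against 115 mm expected.

**Ring at the end:**

| Check | Measured | Wanted |
|---|---|---|
| Ring height | 87.2 mm from the arm's pose, about 87 mm from the wrist depth | 87 mm |
| Ring centre | (531.6, 40.2) mm | spindle axis (531.9, 40.2) mm |
| Force on the wrist | about the pliers' own weight, no side push beyond about 1 N noise | not pushing hard |

**Checks that disagreed or fell short:**
- **Ring centre in x:** A circle fitted to the visible brass put the centre about 1.3 mm further in +x than the grip geometry. That is inside the 2.5 mm clearance, and the force showed no contact. A similar fit from the low-resolution scene camera was too coarse to use.
- **Finger opening:** It read about 31 mm where the handles at their stop should be 34 mm. I put this down to gripper give at 60 N, since the handles looked parallel and the ring spread.
- **Tilt:** The pliers ended leaning about 1° from how they stood in the stand. Early fast moves had tilted the tool up to 3°, and I trimmed most of that out.

In the last scene view the other things, including the purple look-alikes, stand where they were.

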